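# Put the chisels away by handle colour

## Task

Put the three chisels away: lay each one flat, without dropping it from a height, in the open drawer of its handle's colour (the two blue-handled ones in the blue drawer, the yellow-handled one in the yellow drawer). Then push both drawers fully shut without slamming them, and leave the mallet and the glue bottle where they are.

Things in the scene. Friction and masses are not known exactly. Their poses are not given: they have to be found in the camera images.
- chisel_blue_a: Wood chisel with a blue handle, one of two alike; 170 mm long, lying flat. Handle: square section 26 x 26 mm with rounded edges, 105 mm long (from x = -85 to +20 mm); steel blade 18 mm wide, 6 mm thick from x = +20 to +85 mm. Mass about 150 g. Origin: middle of the length, on the underside; x runs along the chisel from handle to blade, z up.
- chisel_blue_a_grip (a point): Point in the middle of the blue handle's thickness (13 mm above its underside), 20 mm from the chisel's middle towards the handle end, near its balance point: a good place to grip across the handle.
- chisel_blue_b: Wood chisel with a blue handle, one of two alike; 170 mm long, lying flat. Handle: square section 26 x 26 mm with rounded edges, 105 mm long (from x = -85 to +20 mm); steel blade 18 mm wide, 6 mm thick from x = +20 to +85 mm. Mass about 150 g. Origin: middle of the length, on the underside; x runs along the chisel from handle to blade, z up.
- chisel_blue_b_grip (a point): Point in the middle of the blue handle's thickness (13 mm above its underside), 20 mm from the chisel's middle towards the handle end, near its balance point: a good place to grip across the handle.
- chisel_yellow: Wood chisel with a yellow handle, 170 mm long, lying flat. Handle: square section 26 x 26 mm with rounded edges, 105 mm long (from x = -85 to +20 mm); steel blade 18 mm wide, 6 mm thick from x = +20 to +85 mm. Mass about 150 g. Origin: middle of the length, on the underside; x runs along the chisel from handle to blade, z up.
- chisel_yellow_grip (a point): Point in the middle of the yellow handle's thickness (13 mm above its underside), 20 mm from the chisel's middle towards the handle end, near its balance point: a good place to grip across the handle.
- cab_blue: Low plywood bench-top box with a blue top, holding one drawer with blue floor and front. Fixed to the bench. 170 mm deep (x), 250 mm wide (y), 58 mm high. Origin: centre of its underside; the drawer slides out to its -x side (towards the robot).
- tray_blue (a joint): How far the blue drawer is pulled out, m: 0 = fully shut, 0.16 = fully out. Slides with about 3 N of friction and some damping and stays where it is left; a knob on the front can be pushed.
- tray_blue_in (a point): Centre of the blue drawer's inner floor (10 mm above the bench), moving with it; x points into the box (closing direction), y across. Inside 150 mm (x) by 220 mm (y). Side and back walls 5 mm thick, rising 32 mm above this floor; front panel 10 mm thick, rising 44 mm. The box's top covers whatever is not pulled out, with 42 mm free above this floor.
- tray_blue_knob (a point): Outer end (centre) of the steel knob, 18 mm in diameter, 16 mm long, on the front of the blue drawer, 28 mm above the bench; moves with the drawer.
- cab_yellow: Low plywood bench-top box with a yellow top, holding one drawer with yellow floor and front. Fixed to the bench. 170 mm deep (x), 250 mm wide (y), 58 mm high. Origin: centre of its underside; the drawer slides out to its -x side (towards the robot).
- tray_yellow (a joint): How far the yellow drawer is pulled out, m: 0 = fully shut, 0.16 = fully out. Slides with about 3 N of friction and some damping and stays where it is left; a knob on the front can be pushed.
- tray_yellow_in (a point): Centre of the yellow drawer's inner floor (10 mm above the bench), moving with it; x points into the box (closing direction), y across. Inside 150 mm (x) by 220 mm (y). Side and back walls 5 mm thick, rising 32 mm above this floor; front panel 10 mm thick, rising 44 mm. The box's top covers whatever is not pulled out, with 42 mm free above this floor.
- tray_yellow_knob (a point): Outer end (centre) of the steel knob, 18 mm in diameter, 16 mm long, on the front of the yellow drawer, 28 mm above the bench; moves with the drawer.
- mallet: Bystander: black rubber mallet lying on its side; head 52 mm thick, 80 mm along x, wooden handle reaching 245 mm along -y. Origin under the head's centre.
- glue_bottle: Bystander: white glue bottle with orange cap, standing, 56 mm wide, 170 mm high. Origin: centre of its underside.
Mind the look-alikes: they are no part of the job. What is shaped like the chisel_yellow but white is not meant.

How it is judged:
By the outcome, as a careful person would: the job done as asked, in the order asked, and still so for the second after the job is handed in, with the robot touching nothing.
It also fails if it takes over 72 s, if anything falls off the work surface, if the arm or the gripper's body presses on something with over 40 N, if the wrist force passes 120 N, or if a joint passes its speed limit or range.

## Robot

A 6-joint arm with a two-finger parallel gripper is mounted at the origin on the work surface. World frame = base frame: x ahead of the robot, y to its left, z up, the work surface at z = 0. Lengths are in m, angles in rad, forces in N, time in s.
With the tool pointing down it reaches from about 0.275 to 0.75 m from the base axis. Payload 10.2 kg.
Tool frame: the origin (TCP) lies midway between the tips of the shut fingers; the grasp point (between the pads) lies 19 mm behind it; x points along the fingers, y is the direction in which the jaws open and shut, and the axes are right-handed (so a half turn about x gives the same grasp; the last joint's range is limited). The gripper opens to 88 mm and grips with 3 to 60 N. Pads are 18 mm wide; open, the fingers measure 123 mm over their backs; the gripper's body (75 mm by 187 mm) begins 45 mm behind the grasp point.
Start: joints at [1.07, 0.313, 1.498, -0, 1.331, -0.223], TCP at [0.144, 0.505, 0.239] pointing down, gripper open.
Joint ranges: [-2.94, 2.94], [-0.97, 2.17], [0.19, 2.56], [-1.23, 4.37], [0.02, 3.11], [-2.88, 2.88]. Speed limits (rad/s): [2.39, 2.39, 3.01, 3.14, 3.14, 3.14].

## Interface

Orientations are given as a rotation vector (axis times angle).
In Python, from bench import ctrl, optics gives the robot as it stands.
- The arm moves only by the tool jog_arm, never from a script. Its argument "plan" is a list of rows, each an object with "dp": the shift along the tool's x, y, z each as a share of 0.04 m, from -1 to 1, a list of three; "angular": the turn, a rotation vector about the tool's x, y, z each as a share of 90 degrees, from -1 to 1, a list of three; "gripper": the gripper's target within -1 to 1 (shut at 1, half-way at 0, fully open at -1). A call has exactly 5 rows; each row shifts and turns the commanded pose from where the row before left it, along the tool's axes as they then stand; what a row does not reach is not made up. A row lasts 1/12 s, in which the tool goes at most 41.7 mm and 7.16 degrees, less where a joint would pass 70% of its speed; a pose out of reach is approached as far as the arm can. A call with a number of a shift or a turn outside -1 to 1 is refused whole. A call with a gripper value outside its range is refused whole. The fingers move at their own pace and stop on an object; "squeeze" is the grip in N (left out, the last holds). Time passes only in rows, so rows that do not move let the fingers close, or fill a call up. It gives the time, the measured TCP pose, the force and the opening at its end, in the units of the state.
- ctrl.get_obs(): the state, without advancing time (a new reading comes with each control period).
- optics.capture(name): name is "scene" or "top"; returns the picture (400x640x3 uint8, blue, green, red); there is no depth.
- optics.calibration(name): a dict with "fov_y" (degrees; the focal length in pixels is half the picture's height over the tangent of half this angle, whatever the lens; pixels are square), "cx", "cy" (the principal point, pixels), "extrinsics" (4x4, takes a point from camera to world coordinates). Camera axes: x right, y up, looking along -z (the intrinsics and any distortion apply to the point x, -y, -z); pixel columns grow to the right and rows downward; lengths in m; the calibration is good to about 2 mm. A picture is of the moment at which its call begins. calibration takes no time and is no camera call.
- ctrl.close_job(): hands the job in, once; it reports no verdict.
The state is a dict: "time": time; "qpos": joint angles; "qd": joint speeds; "joint_torque": joint torques, N m; "tcp_pos": TCP position; "orientation": TCP orientation; "wrist_force": force on the tool from outside, world axes, zero at the start; "torque": the same for the moment, N m; "finger_gap": opening from 0.0 (shut) to 1.0 (fully open).
Only numpy, scipy, OpenCV 4.12 (cv2) and the standard library are available. Lean on these libraries where they do the work, as an engineer would, in place of code of your own. Each camera call takes 0.05 s, during which the arm holds its last target.

## Working session

There is one attempt and no reset: what is moved stays moved. The work goes in short steps, Python scripts to look and compute and a tool call to move; the robot and the scene stay as the last step left them, time stands still between calls to the robot, and variables do not carry over. Pictures are saved under pics/ and viewed, and the job is handed in when it is done.

Besides the shell and the picture viewer there is one more tool, called as name([rows], argument=value, ...), one row to a line, values as JSON. jog_arm: Moves the arm, as the interface text tells. Its arguments: {"type":"object","properties":{"plan":{"type":"array"},"squeeze":{"type":"number"}},"required":["plan"]}

```bash
mkdir -p pics; ls; python3 - <<'E'
from bench import ctrl, optics
import cv2,numpy as np
np.set_printoptions(precision=4,suppress=True)
for n in("scene","top"):
    im=optics.capture(n); cv2.imwrite(f"pics/{n}0.png",im); print(n,optics.calibration(n))
print(ctrl.get_obs())
E
```

```text
pics
scene {'fov_y': 47.93821443941242, 'cx': 317.3493105226166, 'cy': 193.86745429965652, 'extrinsics': array([[-0.0748, -0.6766,  0.7325,  1.2612],
       [ 0.9971, -0.0623,  0.0442,  0.0458],
       [ 0.0157,  0.7337,  0.6793,  0.7377],
       [ 0.    ,  0.    ,  0.    ,  1.    ]])}
top {'fov_y': 47.656650200660394, 'cx': 318.85184263008824, 'cy': 197.80348595477074, 'extrinsics': array([[ 0.0388,  0.979 , -0.2002,  0.283 ],
       [-0.9992,  0.0386, -0.0047, -0.0159],
       [ 0.0031,  0.2002,  0.9797,  1.2899],
       [ 0.    ,  0.    ,  0.    ,  1.    ]])}
{'time': 0.1, 'qpos': array([ 1.0696,  0.3134,  1.4983, -0.    ,  1.331 , -0.2234]), 'qd': array([ 0.002 , -0.0008, -0.0036, -0.0012, -0.0001,  0.0005]), 'joint_torque': array([  0.0035, -40.2813, -25.2643,   0.0696,   0.0342,  -0.    ]), 'tcp_pos': array([0.1439, 0.5047, 0.2383]), 'orientation': array([ 0.2173,  1.5601, -0.2189]), 'wrist_force': array([-0.3311, -0.7565,  0.0056]), 'torque': array([ 0.0046, -0.0635,  0.0162]), 'finger_gap': 0.9979886839301654}
```

View pics/scene0.png

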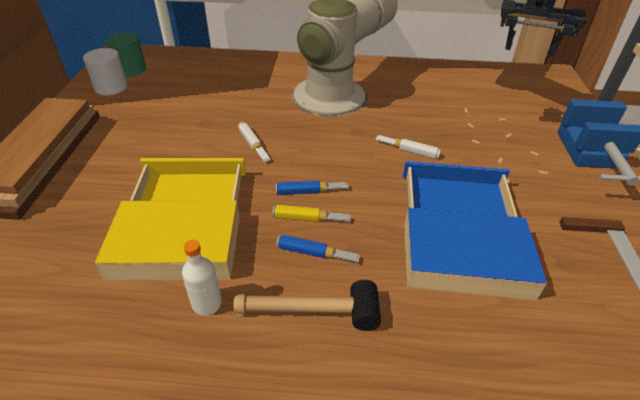

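View pics/top0.png

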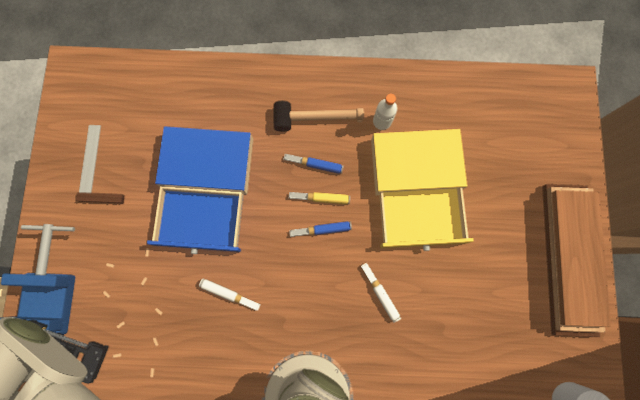

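```bash
cat > h.py <<'E'
import cv2,numpy as np
from bench import ctrl,optics
np.set_printoptions(precision=4,suppress=True)
def cal(n):
    c=optics.calibration(n); f=200/np.tan(np.radians(c['fov_y']/2)); return c,f
def ray(n,u,v):
    c,f=cal(n);E=np.array(c['extrinsics']);d=np.array([(u-c['cx'])/f,-(v-c['cy'])/f,-1]);return E[:3,3],E[:3,:3]@d
def pix(n,u,v,z):
    o,d=ray(n,u,v);return o+d*(z-o[2])/d[2]
def proj(n,P):
    c,f=cal(n);E=np.array(c['extrinsics']);p=E[:3,:3].T@(np.array(P)-E[:3,3]);return np.array([c['cx']+f*p[0]/-p[2],c['cy']-f*p[1]/-p[2]])
def crop(n,im,x0,y0,x1,y1,s,name):
    cv2.imwrite(f"pics/{name}.png",cv2.resize(im[y0:y1,x0:x1],None,fx=s,fy=s,interpolation=cv2.INTER_CUBIC))
E
python3 - <<'E'
from h import *
t=cv2.imread("pics/top0.png");s=cv2.imread("pics/scene0.png")
crop("top",t,270,140,370,250,5,"c1")
crop("top",t,140,120,260,260,4,"c2")
crop("top",t,360,120,480,260,4,"c3")
crop("scene",s,260,165,380,275,6,"c4")
E
```

```text
(no output)
```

View pics/c1.png

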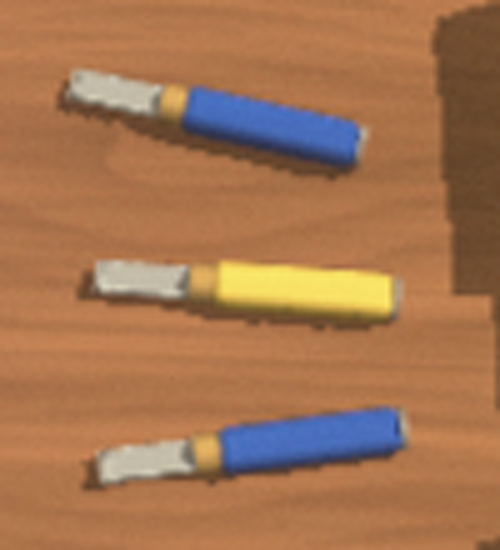

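View pics/c2.png

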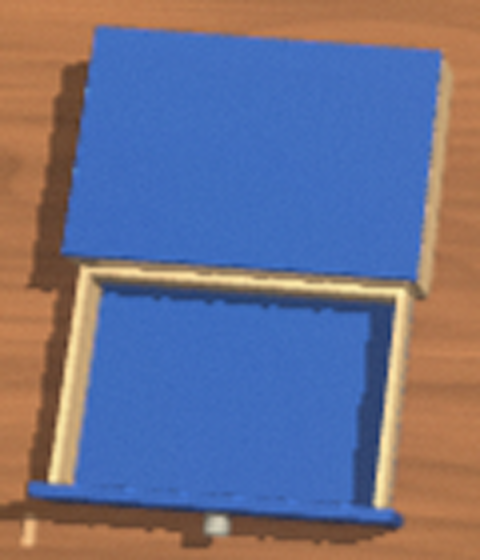

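View pics/c3.png

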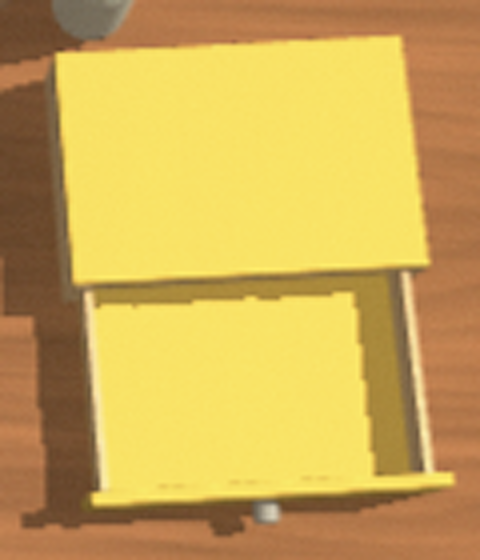

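View pics/c4.png

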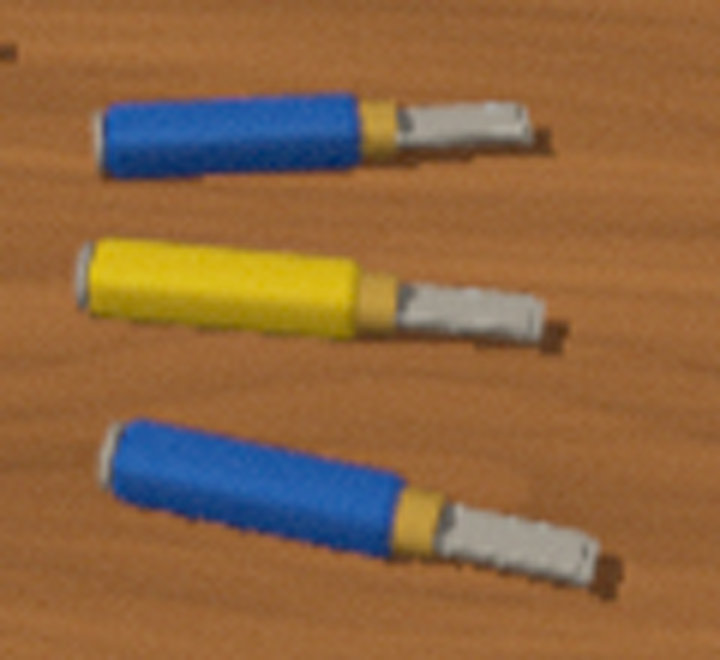

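```bash
python3 - <<'E'
from h import *
def T(X,Y,x0,y0,s): return x0+(X+.5)/s-.5, y0+(Y+.5)/s-.5
for n,pts in dict(A=[(362,143),(163,100),(70,88)],Y=[(402,297),(190,281),(95,276)],B=[(407,427),(192,454),(100,467)]).items():
    P=[pix("top",*T(*p,270,140,5),.013) for p in pts]; d=P[1]-P[0]; d2=P[2]-P[0]
    print(n,*P,'len',np.linalg.norm(d),np.linalg.norm(d2),'ang',np.degrees(np.arctan2(d[1],d[0])),np.degrees(np.arctan2(d2[1],d2[0])),'grip',P[0]+d2/np.linalg.norm(d2)*.065)
for n,pts in dict(A=[(105,457),(440,523),(592,560)],Y=[(80,275),(397,302),(540,320)],B=[(97,142),(397,127),(528,123)]).items():
    P=[pix("scene",*T(*p,260,165,6),.013) for p in pts]; d=P[1]-P[0]; d2=P[2]-P[0]
    print(n,*P,'len',np.linalg.norm(d),np.linalg.norm(d2),'ang',np.degrees(np.arctan2(d[1],d[0])),np.degrees(np.arctan2(d2[1],d2[0])),'grip',P[0]+d2/np.linalg.norm(d2)*.065)
print('blue top corners');q=[pix("top",*T(*p,140,120,4),.058) for p in [(95,28),(442,50),(417,282),(62,252)]]
print(*q,[np.linalg.norm(q[i]-q[(i+1)%4]) for i in range(4)],'front',*[pix("top",*T(*p,140,120,4),.054) for p in [(30,485),(400,518)]],'knob',pix("top",*T(217,526,140,120,4),.028), 'drawer back',*[pix("top",*T(*p,140,120,4),.042) for p in [(82,267),(410,290)]])
print('yel top corners');q=[pix("top",*T(*p,360,120,4),.058) for p in [(56,54),(401,37),(428,266),(74,285)]]
print(*q,[np.linalg.norm(q[i]-q[(i+1)%4]) for i in range(4)],'front',*[pix("top",*T(*p,360,120,4),.054) for p in [(92,500),(452,480)]],'knob',pix("top",*T(265,513,360,120,4),.028))
E
```

```text
A [ 0.6347 -0.0738  0.013 ] [0.6561 0.0434 0.013 ] [0.6613 0.0982 0.013 ] len 0.11915648631205739 0.17405845322391914 ang 79.64273614008167 81.22379251318918 grip [ 0.6446 -0.0096  0.013 ]
Y [ 0.544  -0.0995  0.013 ] [0.5486 0.0228 0.013 ] [0.5493 0.0777 0.013 ] len 0.12238440521488476 0.1772078940297609 ang 87.85217167746009 88.26383347241527 grip [ 0.5459 -0.0345  0.013 ]
B [ 0.4687 -0.1042  0.013 ] [0.4484 0.0173 0.013 ] [0.439  0.0691 0.013 ] len 0.12317941765975955 0.17578089490826185 ang 99.44982485807125 99.7165208497654 grip [ 0.4577 -0.0401  0.013 ]
A [ 0.634  -0.0757  0.013 ] [0.6538 0.0442 0.013 ] [0.6656 0.097  0.013 ] len 0.1215493255705247 0.17561412983068755 ang 80.63232654434412 79.6340706560899 grip [ 0.6457 -0.0118  0.013 ]
Y [ 0.5443 -0.098   0.013 ] [0.5478 0.0227 0.013 ] [0.5524 0.0766 0.013 ] len 0.12074973505846372 0.17479539388925325 ang 88.34785188791 87.35123980073676 grip [ 0.5473 -0.033   0.013 ]
B [ 0.4691 -0.1023  0.013 ] [0.4491 0.0167 0.013 ] [0.4418 0.0693 0.013 ] len 0.12063144533735483 0.1737587093094488 ang 99.5724116925645 99.06468875399143 grip [ 0.4589 -0.0381  0.013 ]
blue top corners
[0.7252 0.4433 0.058 ] [0.7186 0.1939 0.058 ] [0.5483 0.1995 0.058 ] [0.56   0.4486 0.058 ] [np.float64(0.24950418472131022), np.float64(0.17034869043566536), np.float64(0.24933314041445162), np.float64(0.1653417592336003)] front [0.3972 0.4537 0.054 ] [0.3846 0.1999 0.054 ] knob [0.3763 0.3308 0.028 ] drawer back [0.5533 0.4393 0.042 ] [0.5458 0.2068 0.042 ]
yel top corners
[ 0.7297 -0.1593  0.058 ] [ 0.7524 -0.4064  0.058 ] [ 0.5843 -0.4213  0.058 ] [ 0.5609 -0.1743  0.058 ] [np.float64(0.2481807628651432), np.float64(0.16871772807833646), np.float64(0.2481333942960706), np.float64(0.16938697995277613)] front [ 0.4121 -0.1889  0.054 ] [ 0.4354 -0.435   0.054 ] knob [ 0.4105 -0.313   0.028 ]
```

```bash
cat >> h.py <<'E'
from scipy.spatial.transform import Rotation as Ro
def state():
    o=ctrl.get_obs();R=Ro.from_rotvec(o['orientation']).as_matrix()
    return o,np.array(o['tcp_pos']),R
def yaw(R): return np.degrees(np.arctan2(R[1,1],R[0,1]))
def toolvec(R,target,p): return R.T@(np.array(target)-p)
E
python3 - <<'E'
from h import *
o,p,R=state();print(R,yaw(R))
for n,u,v in [("top",377,128),("scene",205,310)]: print('bottle',pix(n,u,v,0.0))
print('mallet head',pix("top",282,116,.03),pix("scene",366,305,.03),'hdl end',pix("top",362,114,.02))
# commands with final jaw yaw
def level(yd):
    y=np.radians(yd);ey=np.array([np.cos(y),np.sin(y),0]);ex=np.array([0,0,-1.]);return np.array([ex,ey,np.cross(ex,ey)]).T
for yd in(-9.6,170.4):
    print(yd,(Ro.from_matrix(R).inv()*Ro.from_matrix(level(yd))).as_rotvec()/(np.pi/2))
E
```

```text
[[-0.0005  0.2742  0.9617]
 [-0.001   0.9617 -0.2742]
 [-1.     -0.001  -0.0002]] 74.08389729002978
bottle [ 0.7673 -0.1759  0.    ]
bottle [ 0.8054 -0.1885  0.    ]
mallet head [0.7821 0.1082 0.03  ] [0.7887 0.1109 0.03  ] hdl end [ 0.8019 -0.1282  0.02  ]
-9.6 [0.9298 0.0004 0.0006]
170.4 [-1.0702 -0.0007  0.0004]
```

```bash
cat >> h.py <<'E'
def level(yd):
    y=np.radians(yd);ey=np.array([np.cos(y),np.sin(y),0]);ex=np.array([0,0,-1.]);return np.array([ex,ey,np.cross(ex,ey)]).T
def plan(wps,p=None,R=None,step=.038):
    """wps: (pos,yaw,minrows). prints rows, dp in frame before row's turn"""
    if p is None: o,p,R=state()
    out=[]
    for w in wps:
        t=np.array(w[0]);yd=w[1]
        rv=Ro.from_matrix(R.T@level(yd)).as_rotvec()
        n=max(w[2] if len(w)>2 else 1,int(np.ceil(np.abs(R.T@(t-p)).max()/step)),int(np.ceil(np.degrees(np.linalg.norm(rv))/7)))
        n=max(n,int(np.ceil(np.linalg.norm(t-p)/.0385)))
        p0=p.copy()
        for i in range(n):
            d=np.round(R.T@(p0+(t-p0)*(i+1)/n-p)/.04,2); d=np.clip(d,-1,1)
            a=np.round(Ro.from_matrix(R.T@level(yd)).as_rotvec()/(np.pi/2)/(n-i),3)
            p=p+R@d*.04; R=R@Ro.from_rotvec(a*np.pi/2).as_matrix()
            out.append((d.tolist(),a.tolist()))
        print('--',n,p,yaw(R))
        for r in out[-n:]: print(r)
    return p,R
E
python3 - <<'E'
from h import *
plan([((.6455,-.0085,.14),-9.6),((.6455,-.0085,.03),-9.6)])
E
```

```text
-- 19 [ 0.6454 -0.0084  0.1401] -9.616119651192427
([0.13, -0.47, 0.82], [0.049, 0.0, 0.0])
([0.13, -0.4, 0.85], [0.049, 0.0, 0.0])
([0.13, -0.34, 0.89], [0.049, 0.0, 0.0])
([0.13, -0.27, 0.9], [0.049, 0.0, 0.0])
([0.13, -0.19, 0.92], [0.049, 0.0, 0.0])
([0.13, -0.13, 0.94], [0.049, 0.0, 0.0])
([0.13, -0.05, 0.94], [0.049, 0.0, 0.0])
([0.13, 0.01, 0.95], [0.049, 0.0, 0.0])
([0.13, 0.1, 0.94], [0.049, 0.0, 0.0])
([0.13, 0.16, 0.93], [0.049, 0.0, 0.0])
([0.13, 0.23, 0.91], [0.049, 0.0, 0.0])
([0.13, 0.31, 0.9], [0.049, 0.0, 0.0])
([0.13, 0.37, 0.86], [0.049, 0.0, 0.0])
([0.12, 0.44, 0.84], [0.049, 0.0, 0.0])
([0.13, 0.5, 0.8], [0.049, 0.0, 0.0])
([0.13, 0.56, 0.76], [0.049, 0.0, 0.0])
([0.13, 0.61, 0.72], [0.049, 0.0, 0.0])
([0.13, 0.67, 0.66], [0.048, 0.0, 0.0])
([0.13, 0.72, 0.61], [0.049, 0.001, 0.0])
-- 3 [ 0.6454 -0.0083  0.0301] -9.616119651192427
([0.92, 0.0, 0.0], [-0.0, -0.0, 0.0])
([0.92, 0.0, 0.0], [-0.0, -0.0, 0.0])
([0.91, 0.0, 0.0], [-0.0, -0.0, 0.0])
```

jog_arm([
  {"dp": [0.13, -0.47, 0.82], "angular": [0.049, 0, 0], "gripper": -0.27},
  {"dp": [0.13, -0.4, 0.85], "angular": [0.049, 0, 0], "gripper": -0.27},
  {"dp": [0.13, -0.34, 0.89], "angular": [0.049, 0, 0], "gripper": -0.27},
  {"dp": [0.13, -0.27, 0.9], "angular": [0.049, 0, 0], "gripper": -0.27},
  {"dp": [0.13, -0.19, 0.92], "angular": [0.049, 0, 0], "gripper": -0.27},
], squeeze=20)

```text
time: 0.52
tcp_pos: [0.2767, 0.3686, 0.2123]
orientation: [0.521, 1.507, -0.522]
wrist_force: [1.6, 0.5, 0.9]
finger_gap: 0.649
```

jog_arm([
  {"dp": [0.13, -0.13, 0.94], "angular": [0.049, 0, 0], "gripper": -0.27},
  {"dp": [0.13, -0.05, 0.94], "angular": [0.049, 0, 0], "gripper": -0.27},
  {"dp": [0.13, 0.01, 0.95], "angular": [0.049, 0, 0], "gripper": -0.27},
  {"dp": [0.13, 0.1, 0.94], "angular": [0.049, 0, 0], "gripper": -0.27},
  {"dp": [0.13, 0.16, 0.93], "angular": [0.049, 0, 0], "gripper": -0.27},
])

```text
time: 0.93
tcp_pos: [0.409, 0.2331, 0.1864]
orientation: [0.819, 1.411, -0.819]
wrist_force: [-0.0, 0.5, -0.4]
finger_gap: 0.637
```

jog_arm([
  {"dp": [0.13, 0.23, 0.91], "angular": [0.049, 0, 0], "gripper": -0.27},
  {"dp": [0.13, 0.31, 0.9], "angular": [0.049, 0, 0], "gripper": -0.27},
  {"dp": [0.13, 0.37, 0.86], "angular": [0.049, 0, 0], "gripper": -0.27},
  {"dp": [0.12, 0.44, 0.84], "angular": [0.049, 0, 0], "gripper": -0.27},
  {"dp": [0.13, 0.5, 0.8], "angular": [0.049, 0, 0], "gripper": -0.27},
])

```text
time: 1.35
tcp_pos: [0.5411, 0.0982, 0.1606]
orientation: [1.109, 1.27, -1.11]
wrist_force: [0.6, 0.4, 0.1]
finger_gap: 0.638
```

jog_arm([
  {"dp": [0.13, 0.56, 0.76], "angular": [0.049, 0, 0], "gripper": -0.27},
  {"dp": [0.13, 0.61, 0.72], "angular": [0.049, 0, 0], "gripper": -0.27},
  {"dp": [0.13, 0.67, 0.66], "angular": [0.048, 0, 0], "gripper": -0.27},
  {"dp": [0.13, 0.72, 0.61], "angular": [0.049, 0, 0], "gripper": -0.27},
  {"dp": [0, 0, 0], "angular": [0, 0, 0], "gripper": -0.27},
])

```text
time: 1.77
tcp_pos: [0.6477, -0.0131, 0.1377]
orientation: [1.337, 1.121, -1.339]
wrist_force: [0.2, -0.7, -0.4]
finger_gap: 0.635
```

```bash
python3 - <<'E'
from h import *
o,p,R=state();print(p,yaw(R),R[:,0],o['qd'])
im=optics.capture("top");crop("top",im,260,130,380,250,5,"d1")
plan([((.6455,-.0085,.03),-9.6,4),((.6455,-.0085,.0045),-9.6,2)])
E
```

```text
[ 0.6477 -0.0131  0.1377] -10.10470489813476 [-0.0015 -0.0006 -1.    ] [ 0.0675 -0.0764  0.12    0.0171 -0.0089 -0.0598]
-- 4 [ 0.6456 -0.0085  0.0299] -9.562896917995989
([0.68, -0.01, -0.01], [-0.001, 0.0, 0.0])
([0.67, -0.0, -0.01], [-0.001, 0.0, 0.0])
([0.68, -0.01, -0.02], [-0.0, 0.0, 0.001])
([0.68, -0.0, -0.01], [-0.001, 0.0, 0.0])
-- 2 [ 0.6456 -0.0085  0.0047] -9.562896917995989
([0.32, -0.0, 0.0], [0.0, 0.0, 0.0])
([0.31, -0.0, 0.0], [0.0, 0.0, 0.0])
```

View pics/d1.png

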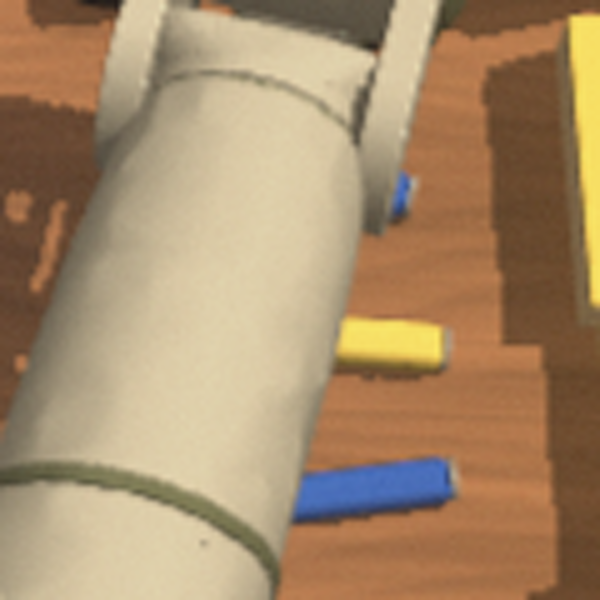

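The top view is blocked by the arm; only the chisels' handle ends at crop (405,195), (445,345) and (450,480) are visible. They have not moved. The three chisels named in the first picture: blue at top px (315,165) and (320,229), yellow at (320,198). The white ones at (230,295) and (380,293) are look-alikes, so I leave them. Descending now.

jog_arm([
  {"dp": [0, 0, 0], "angular": [0, 0, 0], "gripper": -0.27},
  {"dp": [0.65, 0, 0], "angular": [0, 0, 0], "gripper": -0.27},
  {"dp": [0.65, 0, 0], "angular": [0, 0, 0], "gripper": -0.27},
  {"dp": [0.65, 0, 0], "angular": [0, 0, 0], "gripper": -0.27},
  {"dp": [0, 0, 0], "angular": [0, 0, 0], "gripper": -0.27},
])

```text
time: 2.23
tcp_pos: [0.6425, -0.0064, 0.0579]
orientation: [1.327, 1.133, -1.336]
wrist_force: [-0.2, 0.9, -0.9]
finger_gap: 0.633
```

jog_arm([
  {"dp": [0.5, 0.08, 0.04], "angular": [0, 0, 0], "gripper": -0.27},
  {"dp": [0.5, 0, 0], "angular": [0, 0, 0], "gripper": -0.27},
  {"dp": [0, 0, 0], "angular": [0, 0, 0], "gripper": -0.27},
  {"dp": [0, 0, 0], "angular": [0, 0, 0], "gripper": -0.27},
  {"dp": [0, 0, 0], "angular": [0, 0, 0], "gripper": -0.27},
])

```text
time: 2.65
tcp_pos: [0.6491, -0.0099, 0.0246]
orientation: [1.332, 1.123, -1.329]
wrist_force: [-0.1, 0.0, 0.4]
finger_gap: 0.632
```

```bash
python3 - <<'E'
from h import *
o,p,R=state();print(p,yaw(R),R[:,0],o['qd'])
im=optics.capture("scene");crop("scene",im,250,150,390,280,5,"d2")
E
```

```text
[ 0.6491 -0.0099  0.0246] -9.573146042597271 [ 0.0025 -0.0005 -1.    ] [-0.0037 -0.0032 -0.0049  0.001  -0.0054 -0.0003]
```

View pics/d2.png

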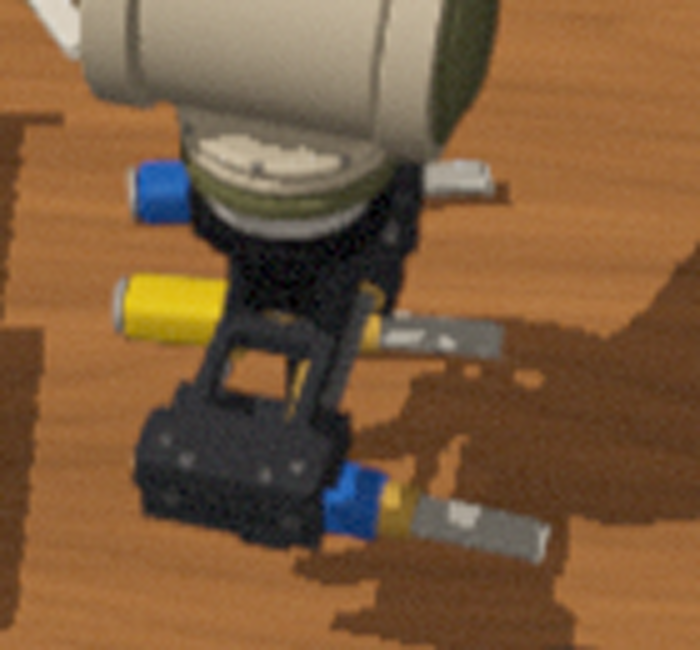

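jog_arm([
  {"dp": [0.2, -0.06, 0], "angular": [0, 0, 0], "gripper": -0.27},
  {"dp": [0.2, 0, 0], "angular": [0, 0, 0], "gripper": -0.27},
  {"dp": [0, 0, 0], "angular": [0, 0, 0], "gripper": -0.27},
  {"dp": [0, 0, 0], "angular": [0, 0, 0], "gripper": -0.27},
  {"dp": [0, 0, 0], "angular": [0, 0, 0], "gripper": -0.27},
])

```text
time: 3.12
tcp_pos: [0.6461, -0.0099, 0.0063]
orientation: [1.332, 1.125, -1.332]
wrist_force: [0.9, 0.6, 0.8]
finger_gap: 0.635
```

jog_arm([
  {"dp": [0, 0, 0], "angular": [0, 0, 0], "gripper": 1},
  {"dp": [0, 0, 0], "angular": [0, 0, 0], "gripper": 1},
  {"dp": [0, 0, 0], "angular": [0, 0, 0], "gripper": 1},
  {"dp": [0, 0, 0], "angular": [0, 0, 0], "gripper": 1},
  {"dp": [0, 0, 0], "angular": [0, 0, 0], "gripper": 1},
], squeeze=25)

```text
time: 3.53
tcp_pos: [0.6459, -0.0098, 0.0064]
orientation: [1.332, 1.125, -1.332]
wrist_force: [-0.1, -0.2, 0.5]
finger_gap: 0.292
```

jog_arm([
  {"dp": [-0.2, 0, 0], "angular": [0, 0, 0], "gripper": 1},
  {"dp": [-0.7, 0, 0], "angular": [0, 0, 0], "gripper": 1},
  {"dp": [-0.9, 0, 0], "angular": [0, 0, 0], "gripper": 1},
  {"dp": [-0.9, 0, 0], "angular": [0, 0, 0], "gripper": 1},
  {"dp": [-0.3, 0, 0], "angular": [0, 0, 0], "gripper": 1},
])

```text
time: 3.95
tcp_pos: [0.6478, -0.0101, 0.1323]
orientation: [1.335, 1.119, -1.326]
wrist_force: [0.5, 0.3, -0.8]
finger_gap: 0.291
```

```bash
python3 - <<'E'
from h import *
o,p,R=state();print(p,yaw(R),R[:,0],o['finger_gap'],o['wrist_force'])
im=optics.capture("scene");crop("scene",im,230,120,390,280,4,"d3")
plan([((.504,.307,.125),-2.2,11)],p,R)
E
```

```text
[ 0.6478 -0.0101  0.1323] -9.610612016203277 [ 0.0079 -0.0015 -1.    ] 0.2911019338756769 [ 0.4648  0.2905 -0.8052]
-- 11 [0.5038 0.3069 0.1249] -2.2307836850740705
([0.01, -0.44, -0.66], [-0.007, 0.0, -0.0])
([0.02, -0.44, -0.66], [-0.008, 0.0, -0.001])
([0.01, -0.43, -0.66], [-0.007, 0.0, -0.0])
([0.01, -0.42, -0.67], [-0.008, 0.0, -0.001])
([0.02, -0.41, -0.68], [-0.007, 0.0, -0.0])
([0.01, -0.4, -0.68], [-0.008, 0.0, -0.001])
([0.02, -0.4, -0.69], [-0.007, 0.0, -0.0])
([0.01, -0.38, -0.69], [-0.008, 0.0, -0.001])
([0.02, -0.38, -0.69], [-0.007, 0.0, -0.0])
([0.01, -0.37, -0.7], [-0.008, 0.0, -0.001])
([0.02, -0.37, -0.7], [-0.007, 0.0, -0.0])
```

View pics/d3.png

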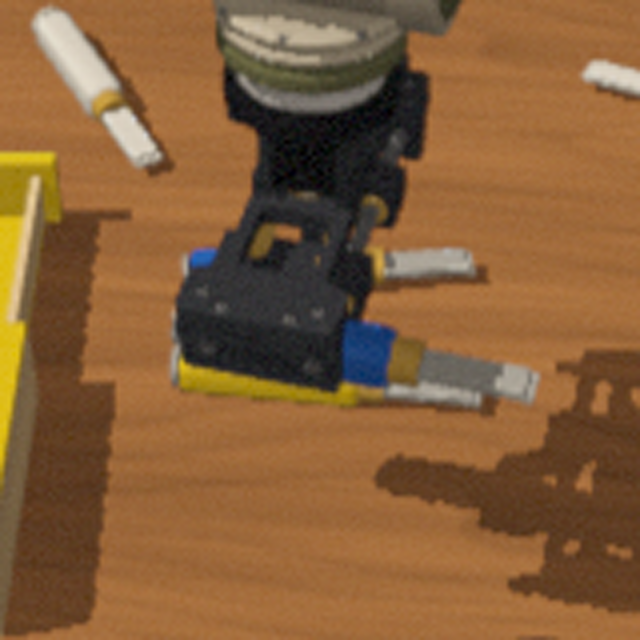

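Chisel A is lifted level (handle crop (370,352), blade to (530,382)) and the gap reads 25.6 mm, so it's a good grip. Moving it to the blue drawer.

jog_arm([
  {"dp": [0.02, -0.43, -0.66], "angular": [-0.007, 0, 0], "gripper": 1},
  {"dp": [0.02, -0.43, -0.66], "angular": [-0.008, 0, 0], "gripper": 1},
  {"dp": [0.02, -0.43, -0.66], "angular": [-0.007, 0, 0], "gripper": 1},
  {"dp": [0.02, -0.42, -0.67], "angular": [-0.008, 0, 0], "gripper": 1},
  {"dp": [0.02, -0.41, -0.68], "angular": [-0.007, 0, 0], "gripper": 1},
])

```text
time: 4.42
tcp_pos: [0.5797, 0.1353, 0.1204]
orientation: [1.288, 1.157, -1.292]
wrist_force: [0.4, -0.0, -1.8]
finger_gap: 0.294
```

jog_arm([
  {"dp": [0.02, -0.4, -0.68], "angular": [-0.008, 0, 0], "gripper": 1},
  {"dp": [0.02, -0.4, -0.69], "angular": [-0.007, 0, 0], "gripper": 1},
  {"dp": [0.02, -0.38, -0.69], "angular": [-0.008, 0, 0], "gripper": 1},
  {"dp": [0.02, -0.38, -0.69], "angular": [-0.007, 0, 0], "gripper": 1},
  {"dp": [0.02, -0.37, -0.7], "angular": [-0.008, 0, 0], "gripper": 1},
])

```text
time: 4.83
tcp_pos: [0.5146, 0.2794, 0.1165]
orientation: [1.244, 1.187, -1.248]
wrist_force: [0.2, 0.7, -2.0]
finger_gap: 0.295
```

jog_arm([
  {"dp": [0.02, -0.37, -0.7], "angular": [-0.007, 0, 0], "gripper": 1},
  {"dp": [0, 0, 0], "angular": [0, 0, 0], "gripper": 1},
  {"dp": [0, 0, 0], "angular": [0, 0, 0], "gripper": 1},
  {"dp": [0, 0, 0], "angular": [0, 0, 0], "gripper": 1},
  {"dp": [0, 0, 0], "angular": [0, 0, 0], "gripper": 1},
])

```text
time: 5.25
tcp_pos: [0.5032, 0.306, 0.1169]
orientation: [1.238, 1.19, -1.24]
wrist_force: [-0.0, 0.4, -2.1]
finger_gap: 0.297
```

```bash
python3 - <<'E'
from h import *
o,p,R=state();print(p,yaw(R),R[:,0],o['finger_gap'],o['wrist_force'])
im=optics.capture("scene");crop("scene",im,380,90,560,300,3,"d4")
im=optics.capture("top");crop("top",im,130,110,290,270,4,"d5")
o,p,R=state();print(p,yaw(R),R[:,0])
plan([((.504,.307,.05),-2.2,3),((.504,.307,.02),-2.2,2)],p,R)
E
```

```text
[0.5032 0.306  0.1169] -2.3188729468224745 [-0.0009 -0.0005 -1.    ] 0.29650241124858 [-0.0238  0.4218 -2.1219]
[0.5033 0.306  0.1172] -2.331185210662263 [-0.0003 -0.0002 -1.    ]
-- 3 [0.5042 0.3071 0.05  ] -2.2411852088041835
([0.56, 0.01, -0.01], [-0.0, 0.0, 0.0])
([0.56, 0.0, -0.01], [-0.001, 0.0, 0.0])
([0.56, 0.01, -0.01], [-0.0, 0.0, 0.0])
-- 2 [0.5042 0.3071 0.02  ] -2.2411852088041835
([0.38, -0.0, 0.0], [-0.0, 0.0, 0.0])
([0.37, -0.0, 0.0], [-0.0, 0.0, 0.0])
```

View pics/d4.png

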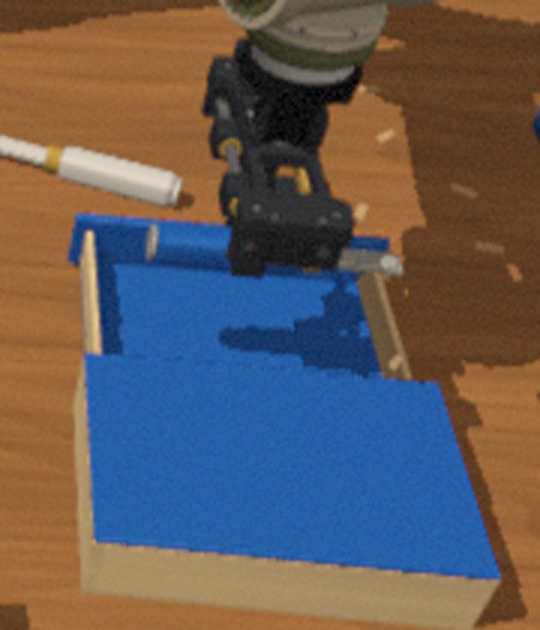

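View pics/d5.png

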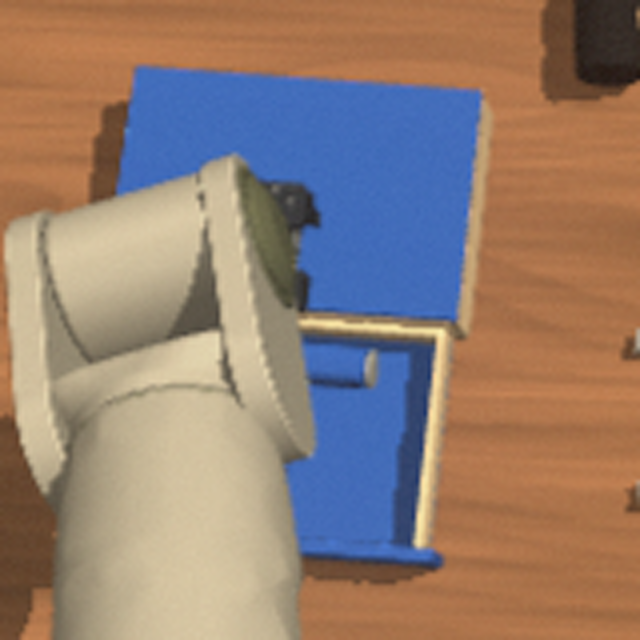

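Held chisel is over the drawer's back half with clearance at both side walls (top crop: handle end (370,367), wall at x≈430). Lowering.

jog_arm([
  {"dp": [0.56, 0.01, -0.01], "angular": [0, 0, 0], "gripper": 1},
  {"dp": [0.56, 0, 0], "angular": [0, 0, 0], "gripper": 1},
  {"dp": [0.56, 0, 0], "angular": [0, 0, 0], "gripper": 1},
  {"dp": [0.5, 0, 0], "angular": [0, 0, 0], "gripper": 1},
  {"dp": [0.1, 0, 0], "angular": [0, 0, 0], "gripper": 1},
])

```text
time: 5.77
tcp_pos: [0.502, 0.3061, 0.0231]
orientation: [1.235, 1.192, -1.243]
wrist_force: [0.6, -0.3, -1.6]
finger_gap: 0.29
```

jog_arm([
  {"dp": [0, 0, 0], "angular": [0, 0, 0], "gripper": 1},
  {"dp": [0.05, 0, 0], "angular": [0, 0, 0], "gripper": 1},
  {"dp": [0, 0, 0], "angular": [0, 0, 0], "gripper": 1},
  {"dp": [0, 0, 0], "angular": [0, 0, 0], "gripper": 1},
  {"dp": [0, 0, 0], "angular": [0, 0, 0], "gripper": 1},
])

```text
time: 6.18
tcp_pos: [0.5037, 0.3076, 0.0252]
orientation: [1.239, 1.19, -1.237]
wrist_force: [-0.4, 0.2, -1.7]
finger_gap: 0.291
```

jog_arm([
  {"dp": [0.06, 0, 0], "angular": [0, 0, 0], "gripper": 1},
  {"dp": [0.06, 0, 0], "angular": [0, 0, 0], "gripper": 1},
  {"dp": [0, 0, 0], "angular": [0, 0, 0], "gripper": 1},
  {"dp": [0, 0, 0], "angular": [0, 0, 0], "gripper": 1},
  {"dp": [0, 0, 0], "angular": [0, 0, 0], "gripper": 1},
])

```text
time: 6.6
tcp_pos: [0.5032, 0.3075, 0.0195]
orientation: [1.238, 1.191, -1.238]
wrist_force: [0.2, -0.0, -2.1]
finger_gap: 0.293
```

jog_arm([
  {"dp": [0.05, 0, 0], "angular": [0, 0, 0], "gripper": 1},
  {"dp": [0, 0, 0], "angular": [0, 0, 0], "gripper": 1},
  {"dp": [0, 0, 0], "angular": [0, 0, 0], "gripper": 1},
  {"dp": [0, 0, 0], "angular": [0, 0, 0], "gripper": 1},
  {"dp": [0, 0, 0], "angular": [0, 0, 0], "gripper": 1},
])

```text
time: 7.02
tcp_pos: [0.5033, 0.3074, 0.0176]
orientation: [1.238, 1.19, -1.238]
wrist_force: [-0.9, 0.3, -1.7]
finger_gap: 0.297
```

jog_arm([
  {"dp": [0.03, 0, 0], "angular": [0, 0, 0], "gripper": 1},
  {"dp": [0.02, 0, 0], "angular": [0, 0, 0], "gripper": 1},
  {"dp": [0, 0, 0], "angular": [0, 0, 0], "gripper": 1},
  {"dp": [0, 0, 0], "angular": [0, 0, 0], "gripper": 1},
  {"dp": [0, 0, 0], "angular": [0, 0, 0], "gripper": 1},
])

```text
time: 7.43
tcp_pos: [0.5036, 0.3075, 0.0164]
orientation: [1.239, 1.19, -1.237]
wrist_force: [-2.0, -1.3, 6.1]
finger_gap: 0.292
```

Contact at TCP z=0.016 as expected. Releasing and rising.

jog_arm([
  {"dp": [0, 0, 0], "angular": [0, 0, 0], "gripper": 0.15},
  {"dp": [0, 0, 0], "angular": [0, 0, 0], "gripper": 0.15},
  {"dp": [0, 0, 0], "angular": [0, 0, 0], "gripper": 0.15},
  {"dp": [-0.2, 0, 0], "angular": [0, 0, 0], "gripper": 0.15},
  {"dp": [-0.5, 0, 0], "angular": [0, 0, 0], "gripper": 0.15},
])

```text
time: 7.85
tcp_pos: [0.502, 0.3069, 0.042]
orientation: [1.235, 1.192, -1.242]
wrist_force: [0.3, 0.6, -0.7]
finger_gap: 0.423
```

jog_arm([
  {"dp": [-0.8, 0, 0], "angular": [0, 0, 0], "gripper": 0.15},
  {"dp": [-0.9, 0, 0], "angular": [0, 0, 0], "gripper": -0.27},
  {"dp": [-0.6, 0, 0], "angular": [0, 0, 0], "gripper": -0.27},
  {"dp": [0, 0, 0], "angular": [0, 0, 0], "gripper": -0.27},
  {"dp": [0, 0, 0], "angular": [0, 0, 0], "gripper": -0.27},
])

```text
time: 8.27
tcp_pos: [0.5036, 0.3076, 0.1369]
orientation: [1.24, 1.189, -1.235]
wrist_force: [-1.3, -0.5, -0.4]
finger_gap: 0.632
```

```bash
python3 - <<'E'
from h import *
o,p,R=state();print(p,yaw(R),R[:,0],o['finger_gap'],o['wrist_force'])
im=optics.capture("scene");crop("scene",im,380,90,560,300,3,"e1")
plan([((.458,-.0367,.12),9.4,13)],p,R)
E
```

```text
[0.5036 0.3076 0.1369] -2.232181099490829 [ 0.0025  0.0009 -1.    ] 0.6318903532059837 [-1.3178 -0.4774 -0.435 ]
-- 13 [ 0.4582 -0.0368  0.1201] 9.377953321513235
([0.03, -0.06, 0.67], [-0.01, -0.0, -0.0])
([0.03, -0.07, 0.66], [-0.01, -0.0, -0.0])
([0.03, -0.09, 0.66], [-0.01, -0.0, -0.0])
([0.04, -0.09, 0.66], [-0.01, -0.0, -0.0])
([0.03, -0.1, 0.66], [-0.01, -0.0, -0.0])
([0.03, -0.12, 0.66], [-0.01, -0.0, -0.0])
([0.03, -0.12, 0.66], [-0.01, -0.0, -0.0])
([0.03, -0.14, 0.65], [-0.01, -0.0, -0.0])
([0.03, -0.14, 0.65], [-0.01, -0.0, -0.0])
([0.04, -0.16, 0.65], [-0.01, -0.0, -0.0])
([0.03, -0.16, 0.65], [-0.01, -0.0, -0.001])
([0.03, -0.18, 0.65], [-0.01, -0.0, -0.0])
([0.03, -0.18, 0.64], [-0.009, -0.0, -0.001])
```

View pics/e1.png

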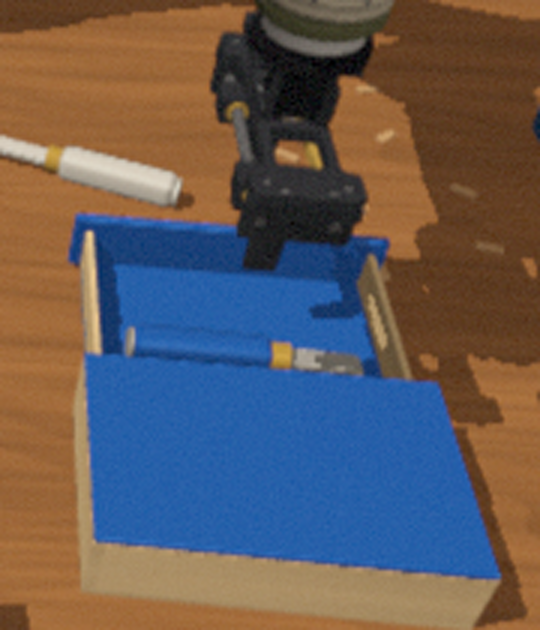

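Chisel A lies flat in the blue drawer (handle end crop (130,345), blade to (360,365)). Going to blue chisel B.

jog_arm([
  {"dp": [0.03, -0.06, 0.67], "angular": [-0.01, 0, 0], "gripper": -0.27},
  {"dp": [0.03, -0.07, 0.66], "angular": [-0.01, 0, 0], "gripper": -0.27},
  {"dp": [0.03, -0.09, 0.66], "angular": [-0.01, 0, 0], "gripper": -0.27},
  {"dp": [0.03, -0.09, 0.66], "angular": [-0.01, 0, 0], "gripper": -0.27},
  {"dp": [0.03, -0.1, 0.66], "angular": [-0.01, 0, 0], "gripper": -0.27},
])

```text
time: 8.73
tcp_pos: [0.4847, 0.1739, 0.1279]
orientation: [1.178, 1.23, -1.182]
wrist_force: [0.9, -1.0, 0.5]
finger_gap: 0.639
```

jog_arm([
  {"dp": [0.03, -0.12, 0.66], "angular": [-0.01, 0, 0], "gripper": -0.27},
  {"dp": [0.03, -0.12, 0.66], "angular": [-0.01, 0, 0], "gripper": -0.27},
  {"dp": [0.03, -0.14, 0.65], "angular": [-0.01, 0, 0], "gripper": -0.27},
  {"dp": [0.03, -0.14, 0.65], "angular": [-0.01, 0, 0], "gripper": -0.27},
  {"dp": [0.03, -0.16, 0.65], "angular": [-0.01, 0, 0], "gripper": -0.27},
])

```text
time: 9.15
tcp_pos: [0.4668, 0.0416, 0.1221]
orientation: [1.12, 1.266, -1.123]
wrist_force: [-0.2, 0.9, 0.6]
finger_gap: 0.638
```

jog_arm([
  {"dp": [0.03, -0.16, 0.65], "angular": [-0.01, 0, 0], "gripper": -0.27},
  {"dp": [0.03, -0.18, 0.65], "angular": [-0.01, 0, 0], "gripper": -0.27},
  {"dp": [0.03, -0.18, 0.64], "angular": [-0.009, 0, 0], "gripper": -0.27},
  {"dp": [0.5, 0, 0], "angular": [0, 0, 0], "gripper": -0.27},
  {"dp": [0.5, 0, 0], "angular": [0, 0, 0], "gripper": -0.27},
])

```text
time: 9.57
tcp_pos: [0.4573, -0.0382, 0.0787]
orientation: [1.09, 1.281, -1.09]
wrist_force: [-0.5, -0.2, -0.3]
finger_gap: 0.638
```

jog_arm([
  {"dp": [0.5, 0, 0], "angular": [0, 0, 0], "gripper": -0.27},
  {"dp": [0.4, 0, 0], "angular": [0, 0, 0], "gripper": -0.27},
  {"dp": [0, 0, 0], "angular": [0, 0, 0], "gripper": -0.27},
  {"dp": [0, 0, 0], "angular": [0, 0, 0], "gripper": -0.27},
  {"dp": [0, 0, 0], "angular": [0, 0, 0], "gripper": -0.27},
])

```text
time: 9.98
tcp_pos: [0.4578, -0.037, 0.0442]
orientation: [1.088, 1.282, -1.088]
wrist_force: [0.3, 0.3, -0.2]
finger_gap: 0.634
```

```bash
python3 - <<'E'
from h import *
o,p,R=state();print(p,yaw(R),R[:,0],o['finger_gap'],o['wrist_force'])
im=optics.capture("scene");crop("scene",im,250,120,390,260,4,"e2")
plan([((.458,-.0367,.006),9.4,3)],p,R)
E
```

```text
[ 0.4578 -0.037   0.0442] 9.380606966264608 [-0.0001  0.     -1.    ] 0.6344343394816396 [ 0.2507  0.2824 -0.2177]
-- 3 [ 0.4581 -0.0365  0.0058] 9.380606966264608
([0.32, 0.0, -0.0], [-0.0, -0.0, 0.0])
([0.32, 0.0, -0.0], [-0.0, -0.0, 0.0])
([0.32, 0.01, -0.01], [-0.0, -0.0, 0.0])
```

View pics/e2.png

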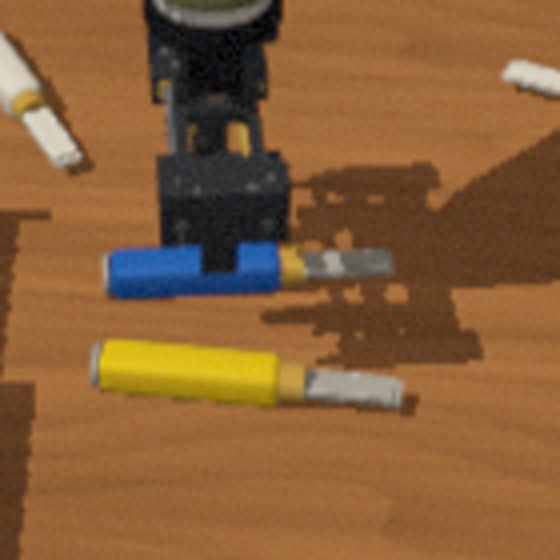

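Fingers straddle the near blue handle (fingertip crop (220,262) mid-handle). Grasping B.

jog_arm([
  {"dp": [0.32, 0, 0], "angular": [0, 0, 0], "gripper": -0.27},
  {"dp": [0.32, 0, 0], "angular": [0, 0, 0], "gripper": -0.27},
  {"dp": [0.3, 0, 0], "angular": [0, 0, 0], "gripper": -0.27},
  {"dp": [0, 0, 0], "angular": [0, 0, 0], "gripper": -0.27},
  {"dp": [0, 0, 0], "angular": [0, 0, 0], "gripper": -0.27},
])

```text
time: 10.45
tcp_pos: [0.4578, -0.037, 0.0068]
orientation: [1.088, 1.282, -1.088]
wrist_force: [-0.0, 0.6, 0.5]
finger_gap: 0.632
```

jog_arm([
  {"dp": [0, 0, 0], "angular": [0, 0, 0], "gripper": 1},
  {"dp": [0, 0, 0], "angular": [0, 0, 0], "gripper": 1},
  {"dp": [0, 0, 0], "angular": [0, 0, 0], "gripper": 1},
  {"dp": [0, 0, 0], "angular": [0, 0, 0], "gripper": 1},
  {"dp": [0, 0, 0], "angular": [0, 0, 0], "gripper": 1},
])

```text
time: 10.87
tcp_pos: [0.4578, -0.037, 0.0066]
orientation: [1.088, 1.282, -1.088]
wrist_force: [-1.0, 0.3, 2.1]
finger_gap: 0.291
```

jog_arm([
  {"dp": [-0.2, 0, 0], "angular": [0, 0, 0], "gripper": 1},
  {"dp": [-0.7, 0, 0], "angular": [0, 0, 0], "gripper": 1},
  {"dp": [-0.9, 0, 0], "angular": [0, 0, 0], "gripper": 1},
  {"dp": [-0.9, 0, 0], "angular": [0, 0, 0], "gripper": 1},
  {"dp": [0, 0, 0], "angular": [0, 0, 0], "gripper": 1},
])

```text
time: 11.28
tcp_pos: [0.4603, -0.0377, 0.1204]
orientation: [1.089, 1.272, -1.083]
wrist_force: [0.7, -0.8, -0.8]
finger_gap: 0.295
```

```bash
python3 - <<'E'
from h import *
o,p,R=state();print(p,yaw(R),R[:,0],o['finger_gap'],o['wrist_force'])
plan([((.4425,.307,.115),-2.2,12)],p,R)
E
```

```text
[ 0.4603 -0.0377  0.1204] 9.392344898251201 [ 0.0099 -0.0034 -0.9999] 0.29470118106679544 [ 0.6896 -0.8382 -0.8038]
-- 12 [0.4426 0.3068 0.1149] -2.219683299889337
([0.01, 0.08, -0.71], [0.011, 0.0, -0.001])
([0.01, 0.07, -0.72], [0.011, 0.0, -0.0])
([0.01, 0.05, -0.72], [0.011, 0.0, -0.001])
([0.0, 0.05, -0.72], [0.011, 0.0, -0.0])
([0.01, 0.03, -0.71], [0.011, 0.0, -0.001])
([0.01, 0.02, -0.72], [0.011, 0.0, -0.0])
([0.01, 0.0, -0.72], [0.01, 0.0, -0.001])
([0.01, -0.0, -0.72], [0.011, 0.001, -0.0])
([0.01, -0.02, -0.72], [0.01, 0.0, -0.001])
([0.01, -0.03, -0.72], [0.011, 0.001, -0.0])
([0.01, -0.04, -0.72], [0.01, 0.0, -0.001])
([0.01, -0.05, -0.71], [0.011, 0.001, -0.0])
```

jog_arm([
  {"dp": [0, 0.1, -0.71], "angular": [0.011, 0, 0], "gripper": 1},
  {"dp": [0, 0.09, -0.72], "angular": [0.011, 0, 0], "gripper": 1},
  {"dp": [0, 0.07, -0.72], "angular": [0.011, 0, 0], "gripper": 1},
  {"dp": [0, 0.05, -0.72], "angular": [0.011, 0, 0], "gripper": 1},
  {"dp": [0, 0.04, -0.71], "angular": [0.011, 0, 0], "gripper": 1},
])

```text
time: 11.7
tcp_pos: [0.4526, 0.1083, 0.1142]
orientation: [1.153, 1.245, -1.153]
wrist_force: [1.3, -0.1, -2.3]
finger_gap: 0.297
```

jog_arm([
  {"dp": [0, 0.02, -0.72], "angular": [0.011, 0, 0], "gripper": 1},
  {"dp": [0, 0, -0.72], "angular": [0.01, 0, 0], "gripper": 1},
  {"dp": [0, 0, -0.72], "angular": [0.011, 0, 0], "gripper": 1},
  {"dp": [0, -0.02, -0.72], "angular": [0.01, 0, 0], "gripper": 1},
  {"dp": [0, -0.03, -0.72], "angular": [0.011, 0, 0], "gripper": 1},
])

```text
time: 12.12
tcp_pos: [0.445, 0.2521, 0.1141]
orientation: [1.214, 1.206, -1.215]
wrist_force: [0.7, 0.0, -1.8]
finger_gap: 0.294
```

jog_arm([
  {"dp": [0, -0.04, -0.72], "angular": [0.01, 0, 0], "gripper": 1},
  {"dp": [0, -0.05, -0.71], "angular": [0.011, 0, 0], "gripper": 1},
  {"dp": [0, 0, 0], "angular": [0, 0, 0], "gripper": 1},
  {"dp": [0, 0, 0], "angular": [0, 0, 0], "gripper": 1},
  {"dp": [0, 0, 0], "angular": [0, 0, 0], "gripper": 1},
])

```text
time: 12.53
tcp_pos: [0.4425, 0.3075, 0.114]
orientation: [1.237, 1.191, -1.239]
wrist_force: [0.1, 0.7, -1.4]
finger_gap: 0.29
```

```bash
python3 - <<'E'
from h import *
im=optics.capture("scene");crop("scene",im,380,90,560,300,3,"e3")
o,p,R=state();print(p,yaw(R),R[:,0],o['finger_gap'],o['wrist_force'])
plan([((.4425,.307,.026),-2.2,3)],p,R)
E
```

```text
[0.4427 0.3072 0.1141] -2.2692918992971047 [-0.0007 -0.0005 -1.    ] 0.29301932701565125 [ 0.203   0.1606 -0.3626]
-- 3 [0.4427 0.3071 0.0261] -2.179291890105604
([0.73, -0.0, 0.0], [-0.0, 0.0, 0.0])
([0.74, -0.0, 0.0], [-0.0, 0.0, 0.0])
([0.73, -0.0, 0.0], [-0.001, 0.0, 0.0])
```

View pics/e3.png

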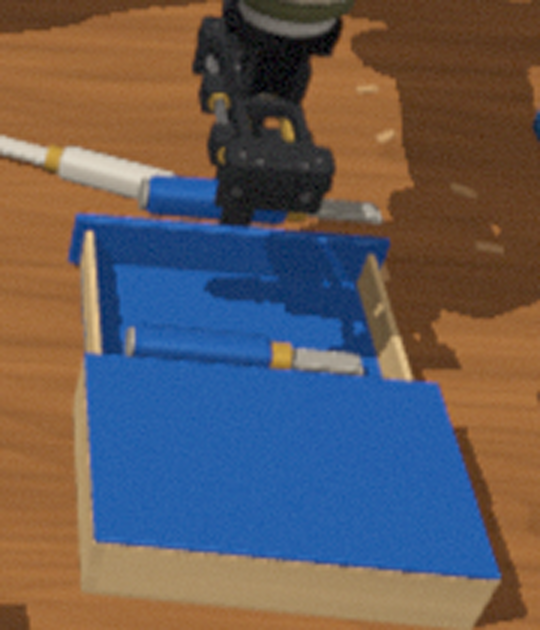

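jog_arm([
  {"dp": [0.6, 0.08, 0], "angular": [0, 0, 0], "gripper": 1},
  {"dp": [0.6, 0, 0], "angular": [0, 0, 0], "gripper": 1},
  {"dp": [0.6, 0, 0], "angular": [0, 0, 0], "gripper": 1},
  {"dp": [0.38, 0, 0], "angular": [0, 0, 0], "gripper": 1},
  {"dp": [0.1, 0, 0], "angular": [0, 0, 0], "gripper": 1},
])

```text
time: 13.0
tcp_pos: [0.445, 0.3063, 0.0208]
orientation: [1.236, 1.191, -1.243]
wrist_force: [0.0, 0.4, -0.8]
finger_gap: 0.294
```

jog_arm([
  {"dp": [0, 0, 0], "angular": [0, 0, 0], "gripper": 1},
  {"dp": [0.03, 0, 0], "angular": [0, 0, 0], "gripper": 1},
  {"dp": [0.03, 0, 0], "angular": [0, 0, 0], "gripper": 1},
  {"dp": [0, 0, 0], "angular": [0, 0, 0], "gripper": 1},
  {"dp": [0, 0, 0], "angular": [0, 0, 0], "gripper": 1},
])

```text
time: 13.42
tcp_pos: [0.4464, 0.3079, 0.0214]
orientation: [1.239, 1.19, -1.237]
wrist_force: [0.1, 1.5, -1.6]
finger_gap: 0.292
```

jog_arm([
  {"dp": [0.04, 0, 0], "angular": [0, 0, 0], "gripper": 1},
  {"dp": [0.03, 0, 0], "angular": [0, 0, 0], "gripper": 1},
  {"dp": [0.03, 0, 0], "angular": [0, 0, 0], "gripper": 1},
  {"dp": [0, 0, 0], "angular": [0, 0, 0], "gripper": 1},
  {"dp": [0, 0, 0], "angular": [0, 0, 0], "gripper": 1},
])

```text
time: 13.83
tcp_pos: [0.446, 0.3079, 0.0166]
orientation: [1.238, 1.191, -1.238]
wrist_force: [-0.2, 0.3, -1.4]
finger_gap: 0.293
```

jog_arm([
  {"dp": [0.03, 0, 0], "angular": [0, 0, 0], "gripper": 1},
  {"dp": [0, 0, 0], "angular": [0, 0, 0], "gripper": 1},
  {"dp": [0, 0, 0], "angular": [0, 0, 0], "gripper": 1},
  {"dp": [0, 0, 0], "angular": [0, 0, 0], "gripper": 1},
  {"dp": [0, 0, 0], "angular": [0, 0, 0], "gripper": 1},
])

```text
time: 14.25
tcp_pos: [0.4466, 0.3079, 0.0166]
orientation: [1.239, 1.19, -1.237]
wrist_force: [-1.0, -3.1, 9.3]
finger_gap: 0.294
```

Contact. Release, rise, and plan to the yellow chisel.

jog_arm([
  {"dp": [0, 0, 0], "angular": [0, 0, 0], "gripper": 0.15},
  {"dp": [0, 0, 0], "angular": [0, 0, 0], "gripper": 0.15},
  {"dp": [0, 0, 0], "angular": [0, 0, 0], "gripper": 0.15},
  {"dp": [-0.2, 0, 0], "angular": [0, 0, 0], "gripper": 0.15},
  {"dp": [-0.5, 0, 0], "angular": [0, 0, 0], "gripper": 0.15},
])

```text
time: 14.67
tcp_pos: [0.4448, 0.3073, 0.0422]
orientation: [1.235, 1.192, -1.242]
wrist_force: [-0.5, 0.6, -0.9]
finger_gap: 0.423
```

jog_arm([
  {"dp": [-0.8, 0, 0], "angular": [0, 0, 0], "gripper": 0.15},
  {"dp": [-0.9, 0, 0], "angular": [0, 0, 0], "gripper": -0.27},
  {"dp": [-0.6, 0, 0], "angular": [0, 0, 0], "gripper": -0.27},
  {"dp": [0, 0, 0], "angular": [0, 0, 0], "gripper": -0.27},
  {"dp": [0, 0, 0], "angular": [0, 0, 0], "gripper": -0.27},
])

```text
time: 15.08
tcp_pos: [0.4463, 0.308, 0.1367]
orientation: [1.24, 1.19, -1.236]
wrist_force: [0.5, -0.5, -0.3]
finger_gap: 0.629
```

```bash
python3 - <<'E'
from h import *
im=optics.capture("scene");crop("scene",im,380,90,560,300,3,"e4")
o,p,R=state();print(p,yaw(R),R[:,0],o['finger_gap'],o['wrist_force'])
plan([((.5468,-.0308,.12),-2.1,13)],p,R)
E
```

```text
[0.4457 0.3078 0.1353] -2.232207201825599 [-0.0003 -0.0002 -1.    ] 0.6394258306501192 [-0.6536 -0.7897 -0.8344]
-- 13 [ 0.5466 -0.0308  0.1201] -2.1422071981766737
([0.03, 0.22, 0.64], [-0.0, 0.0, 0.0])
([0.03, 0.22, 0.65], [-0.0, 0.0, 0.0])
([0.03, 0.22, 0.64], [-0.0, 0.0, 0.0])
([0.03, 0.22, 0.64], [-0.0, 0.0, 0.0])
([0.03, 0.22, 0.64], [-0.0, 0.0, 0.0])
([0.03, 0.22, 0.65], [-0.0, 0.0, 0.0])
([0.03, 0.22, 0.64], [-0.0, 0.0, 0.0])
([0.03, 0.22, 0.64], [-0.0, 0.0, 0.0])
([0.02, 0.22, 0.65], [-0.0, 0.0, 0.0])
([0.03, 0.22, 0.64], [-0.0, 0.0, 0.0])
([0.03, 0.22, 0.64], [-0.0, 0.0, 0.0])
([0.03, 0.22, 0.65], [-0.001, 0.0, 0.0])
([0.03, 0.21, 0.64], [-0.0, 0.0, 0.0])
```

View pics/e4.png

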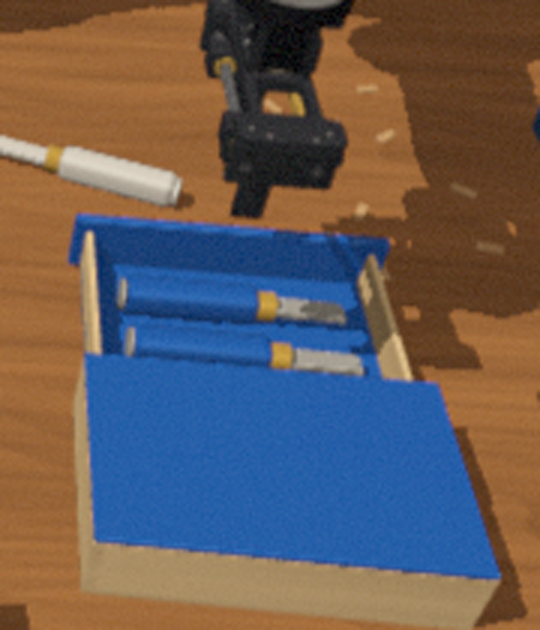

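Both blue chisels lie flat, side by side (handles at crop (190,300) and (200,345)). On to yellow.

jog_arm([
  {"dp": [0.03, 0.22, 0.64], "angular": [0, 0, 0], "gripper": -0.27},
  {"dp": [0.03, 0.22, 0.64], "angular": [0, 0, 0], "gripper": -0.27},
  {"dp": [0.03, 0.22, 0.64], "angular": [0, 0, 0], "gripper": -0.27},
  {"dp": [0.03, 0.22, 0.65], "angular": [0, 0, 0], "gripper": -0.27},
  {"dp": [0.03, 0.22, 0.65], "angular": [0, 0, 0], "gripper": -0.27},
])

```text
time: 15.55
tcp_pos: [0.4843, 0.1761, 0.1279]
orientation: [1.236, 1.193, -1.24]
wrist_force: [0.0, 0.3, 1.1]
finger_gap: 0.63
```

jog_arm([
  {"dp": [0.03, 0.22, 0.64], "angular": [0, 0, 0], "gripper": -0.27},
  {"dp": [0.03, 0.22, 0.64], "angular": [0, 0, 0], "gripper": -0.27},
  {"dp": [0.03, 0.22, 0.64], "angular": [0, 0, 0], "gripper": -0.27},
  {"dp": [0.03, 0.22, 0.65], "angular": [0, 0, 0], "gripper": -0.27},
  {"dp": [0.03, 0.22, 0.65], "angular": [0, 0, 0], "gripper": -0.27},
])

```text
time: 15.97
tcp_pos: [0.5233, 0.0458, 0.1219]
orientation: [1.237, 1.193, -1.24]
wrist_force: [1.1, 0.6, -0.4]
finger_gap: 0.636
```

jog_arm([
  {"dp": [0.03, 0.22, 0.64], "angular": [0, 0, 0], "gripper": -0.27},
  {"dp": [0.03, 0.22, 0.64], "angular": [0, 0, 0], "gripper": -0.27},
  {"dp": [0.03, 0.21, 0.64], "angular": [0, 0, 0], "gripper": -0.27},
  {"dp": [0.5, 0, 0], "angular": [0, 0, 0], "gripper": -0.27},
  {"dp": [0.5, 0, 0], "angular": [0, 0, 0], "gripper": -0.27},
])

```text
time: 16.38
tcp_pos: [0.5468, -0.0321, 0.0783]
orientation: [1.239, 1.19, -1.24]
wrist_force: [-1.1, -0.6, -0.0]
finger_gap: 0.637
```

jog_arm([
  {"dp": [0.5, 0, 0], "angular": [0, 0, 0], "gripper": -0.27},
  {"dp": [0.4, 0, 0], "angular": [0, 0, 0], "gripper": -0.27},
  {"dp": [0, 0, 0], "angular": [0, 0, 0], "gripper": -0.27},
  {"dp": [0, 0, 0], "angular": [0, 0, 0], "gripper": -0.27},
  {"dp": [0, 0, 0], "angular": [0, 0, 0], "gripper": -0.27},
])

```text
time: 16.8
tcp_pos: [0.547, -0.0307, 0.0442]
orientation: [1.238, 1.19, -1.238]
wrist_force: [0.8, 0.1, -0.1]
finger_gap: 0.636
```

```bash
python3 - <<'E'
from h import *
im=optics.capture("scene");crop("scene",im,250,120,390,260,4,"e5")
o,p,R=state();print(p,yaw(R),R[:,0],o['finger_gap'],o['wrist_force'])
plan([((.5468,-.0308,.006),-2.1,3)],p,R)
E
```

```text
[ 0.5472 -0.0308  0.0446] -2.2318883039841735 [ 0.001  -0.0002 -1.    ] 0.6328713464444767 [-0.4133 -0.1448  0.0579]
-- 3 [ 0.5469 -0.0308  0.0058] -2.1419069096511656
([0.32, -0.0, 0.0], [-0.0, 0.0, -0.0])
([0.32, -0.01, 0.0], [-0.001, 0.0, -0.0])
([0.33, -0.0, 0.0], [-0.0, 0.0, -0.001])
```

View pics/e5.png

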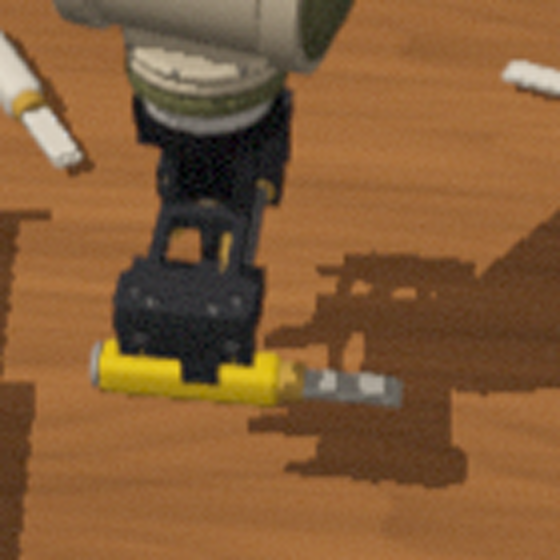

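Fingertip at crop (200,372) over the yellow handle's middle; it is yellow, not the white look-alike at (40,110). Grasping.

jog_arm([
  {"dp": [0.32, 0, 0], "angular": [0, 0, 0], "gripper": -0.27},
  {"dp": [0.32, 0, 0], "angular": [0, 0, 0], "gripper": -0.27},
  {"dp": [0.3, 0, 0], "angular": [0, 0, 0], "gripper": -0.27},
  {"dp": [0, 0, 0], "angular": [0, 0, 0], "gripper": -0.27},
  {"dp": [0, 0, 0], "angular": [0, 0, 0], "gripper": -0.27},
])

```text
time: 17.27
tcp_pos: [0.5469, -0.0307, 0.0064]
orientation: [1.238, 1.191, -1.238]
wrist_force: [0.5, 0.7, 1.2]
finger_gap: 0.636
```

jog_arm([
  {"dp": [0, 0, 0], "angular": [0, 0, 0], "gripper": 1},
  {"dp": [0, 0, 0], "angular": [0, 0, 0], "gripper": 1},
  {"dp": [0, 0, 0], "angular": [0, 0, 0], "gripper": 1},
  {"dp": [0, 0, 0], "angular": [0, 0, 0], "gripper": 1},
  {"dp": [0, 0, 0], "angular": [0, 0, 0], "gripper": 1},
])

```text
time: 17.68
tcp_pos: [0.5469, -0.0308, 0.0066]
orientation: [1.238, 1.19, -1.238]
wrist_force: [0.1, -0.7, 1.1]
finger_gap: 0.293
```

jog_arm([
  {"dp": [-0.2, 0, 0], "angular": [0, 0, 0], "gripper": 1},
  {"dp": [-0.7, 0, 0], "angular": [0, 0, 0], "gripper": 1},
  {"dp": [-0.9, 0, 0], "angular": [0, 0, 0], "gripper": 1},
  {"dp": [-0.9, 0, 0], "angular": [0, 0, 0], "gripper": 1},
  {"dp": [0, 0, 0], "angular": [0, 0, 0], "gripper": 1},
])

```text
time: 18.1
tcp_pos: [0.5497, -0.0314, 0.1213]
orientation: [1.241, 1.18, -1.231]
wrist_force: [1.8, 0.3, -0.7]
finger_gap: 0.293
```

```bash
python3 - <<'E'
from h import *
o,p,R=state();print(p,yaw(R),R[:,0],o['finger_gap'],o['wrist_force'])
plan([((.5018,-.325,.115),5.3,11)],np.array([.547,-.031,.115]),level(-2.2))
E
```

```text
[ 0.5497 -0.0314  0.1213] -2.2231236741850955 [ 0.0109 -0.003  -0.9999] 0.29308104815675884 [ 1.801   0.337  -0.7367]
-- 11 [ 0.5017 -0.3251  0.115 ] 5.2700000000000005
([0.0, -0.08, 0.67], [-0.008, 0.0, 0.0])
([0.0, -0.08, 0.67], [-0.008, 0.0, 0.0])
([0.0, -0.1, 0.67], [-0.007, 0.0, 0.0])
([0.0, -0.1, 0.67], [-0.008, 0.0, 0.0])
([0.0, -0.11, 0.67], [-0.007, 0.0, 0.0])
([0.0, -0.11, 0.66], [-0.008, 0.0, 0.0])
([0.0, -0.13, 0.67], [-0.007, 0.0, 0.0])
([0.0, -0.13, 0.66], [-0.008, 0.0, 0.0])
([0.0, -0.14, 0.66], [-0.007, 0.0, 0.0])
([0.0, -0.15, 0.66], [-0.008, 0.0, 0.0])
([0.0, -0.16, 0.66], [-0.007, 0.0, 0.0])
```

jog_arm([
  {"dp": [0, -0.08, 0.67], "angular": [-0.008, 0, 0], "gripper": 1},
  {"dp": [0, -0.08, 0.67], "angular": [-0.008, 0, 0], "gripper": 1},
  {"dp": [0, -0.1, 0.67], "angular": [-0.007, 0, 0], "gripper": 1},
  {"dp": [0, -0.1, 0.67], "angular": [-0.008, 0, 0], "gripper": 1},
  {"dp": [0, -0.11, 0.67], "angular": [-0.007, 0, 0], "gripper": 1},
])

```text
time: 18.52
tcp_pos: [0.5255, -0.1655, 0.1141]
orientation: [1.193, 1.22, -1.194]
wrist_force: [-0.2, 0.8, -1.7]
finger_gap: 0.296
```

jog_arm([
  {"dp": [0, -0.11, 0.66], "angular": [-0.008, 0, 0], "gripper": 1},
  {"dp": [0, -0.13, 0.67], "angular": [-0.007, 0, 0], "gripper": 1},
  {"dp": [0, -0.13, 0.66], "angular": [-0.008, 0, 0], "gripper": 1},
  {"dp": [0, -0.14, 0.66], "angular": [-0.007, 0, 0], "gripper": 1},
  {"dp": [0, -0.15, 0.66], "angular": [-0.008, 0, 0], "gripper": 1},
])

```text
time: 18.93
tcp_pos: [0.5051, -0.299, 0.114]
orientation: [1.15, 1.247, -1.15]
wrist_force: [0.4, -0.8, -0.9]
finger_gap: 0.29
```

jog_arm([
  {"dp": [0, -0.16, 0.66], "angular": [-0.007, 0, 0], "gripper": 1},
  {"dp": [0, 0, 0], "angular": [0, 0, 0], "gripper": 1},
  {"dp": [0, 0, 0], "angular": [0, 0, 0], "gripper": 1},
  {"dp": [0, 0, 0], "angular": [0, 0, 0], "gripper": 1},
  {"dp": [0, 0, 0], "angular": [0, 0, 0], "gripper": 1},
])

```text
time: 19.35
tcp_pos: [0.5016, -0.3236, 0.1142]
orientation: [1.141, 1.252, -1.141]
wrist_force: [0.4, -0.9, -1.4]
finger_gap: 0.293
```

```bash
python3 - <<'E'
from h import *
im=optics.capture("scene");crop("scene",im,90,90,270,300,3,"f1")
o,p,R=state();print(p,yaw(R),R[:,0],o['finger_gap'],o['wrist_force'])
plan([((.5018,-.325,.025),5.3,3)],p,R)
E
```

```text
[ 0.5016 -0.3237  0.1143] 5.3023006653767935 [-0.0002  0.0003 -1.    ] 0.2912059332546484 [ 0.1597  0.3029 -2.1816]
-- 3 [ 0.5017 -0.3248  0.0251] 5.3023006653767935
([0.74, 0.0, 0.01], [0.0, -0.0, 0.0])
([0.75, 0.0, 0.01], [0.0, -0.0, 0.0])
([0.74, 0.0, 0.01], [0.0, -0.0, 0.0])
```

View pics/f1.png

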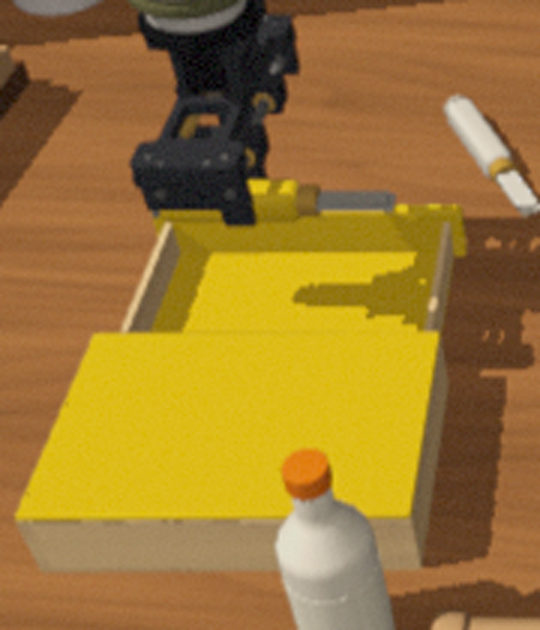

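Held level above the yellow drawer, handle left, blade tip at crop (390,203) inside the walls. Lowering.

jog_arm([
  {"dp": [0.6, 0, 0], "angular": [0, 0, 0], "gripper": 1},
  {"dp": [0.6, 0, 0], "angular": [0, 0, 0], "gripper": 1},
  {"dp": [0.6, 0, 0], "angular": [0, 0, 0], "gripper": 1},
  {"dp": [0.38, 0, 0], "angular": [0, 0, 0], "gripper": 1},
  {"dp": [0.1, 0, 0], "angular": [0, 0, 0], "gripper": 1},
])

```text
time: 19.82
tcp_pos: [0.5006, -0.323, 0.0206]
orientation: [1.142, 1.256, -1.142]
wrist_force: [-0.4, 0.1, -1.4]
finger_gap: 0.297
```

jog_arm([
  {"dp": [0, 0, 0], "angular": [0, 0, 0], "gripper": 1},
  {"dp": [0.04, 0, 0], "angular": [0, 0, 0], "gripper": 1},
  {"dp": [0.04, 0, 0], "angular": [0, 0, 0], "gripper": 1},
  {"dp": [0.04, 0, 0], "angular": [0, 0, 0], "gripper": 1},
  {"dp": [0, 0, 0], "angular": [0, 0, 0], "gripper": 1},
])

```text
time: 20.23
tcp_pos: [0.5016, -0.3248, 0.0187]
orientation: [1.141, 1.25, -1.141]
wrist_force: [-0.2, -0.8, -1.5]
finger_gap: 0.291
```

jog_arm([
  {"dp": [0, 0, 0], "angular": [0, 0, 0], "gripper": 1},
  {"dp": [0.03, 0, 0], "angular": [0, 0, 0], "gripper": 1},
  {"dp": [0, 0, 0], "angular": [0, 0, 0], "gripper": 1},
  {"dp": [0, 0, 0], "angular": [0, 0, 0], "gripper": 1},
  {"dp": [0, 0, 0], "angular": [0, 0, 0], "gripper": 1},
])

```text
time: 20.65
tcp_pos: [0.5014, -0.3248, 0.0171]
orientation: [1.142, 1.251, -1.142]
wrist_force: [0.2, -0.6, -1.0]
finger_gap: 0.292
```

jog_arm([
  {"dp": [0.03, 0, 0], "angular": [0, 0, 0], "gripper": 1},
  {"dp": [0, 0, 0], "angular": [0, 0, 0], "gripper": 1},
  {"dp": [0, 0, 0], "angular": [0, 0, 0], "gripper": 1},
  {"dp": [0, 0, 0], "angular": [0, 0, 0], "gripper": 1},
  {"dp": [0, 0, 0], "angular": [0, 0, 0], "gripper": 1},
])

```text
time: 21.07
tcp_pos: [0.5016, -0.3249, 0.0166]
orientation: [1.141, 1.25, -1.141]
wrist_force: [-1.6, 1.6, 5.3]
finger_gap: 0.295
```

jog_arm([
  {"dp": [0, 0, 0], "angular": [0, 0, 0], "gripper": 0.15},
  {"dp": [0, 0, 0], "angular": [0, 0, 0], "gripper": 0.15},
  {"dp": [0, 0, 0], "angular": [0, 0, 0], "gripper": 0.15},
  {"dp": [-0.2, 0, 0], "angular": [0, 0, 0], "gripper": 0.15},
  {"dp": [-0.5, 0, 0], "angular": [0, 0, 0], "gripper": 0.15},
])

```text
time: 21.48
tcp_pos: [0.5004, -0.3239, 0.0424]
orientation: [1.143, 1.256, -1.142]
wrist_force: [-0.2, -1.1, -0.1]
finger_gap: 0.427
```

jog_arm([
  {"dp": [-0.8, 0, 0], "angular": [0, 0, 0], "gripper": 0.15},
  {"dp": [-0.8, 0, 0], "angular": [0, 0, 0], "gripper": 0.15},
  {"dp": [-0.5, 0, 0], "angular": [0, 0, 0], "gripper": 1},
  {"dp": [0, 0, 0], "angular": [0, 0, 0], "gripper": 1},
  {"dp": [0, 0, 0], "angular": [0, 0, 0], "gripper": 1},
])

```text
time: 21.9
tcp_pos: [0.5016, -0.3249, 0.1288]
orientation: [1.141, 1.249, -1.141]
wrist_force: [-0.5, -0.6, -0.0]
finger_gap: 0.222
```

```bash
python3 - <<'E'
from h import *
im=optics.capture("scene");crop("scene",im,90,90,270,300,3,"f2")
o,p,R=state();print(p,yaw(R),R[:,0],o['finger_gap'],o['wrist_force'])
plan([((.345,-.319,.12),5.3,5),((.345,-.319,.022),5.3,3)],p,R)
E
```

```text
[ 0.5011 -0.3245  0.1274] 5.233987960855173 [-0.0005  0.0005 -1.    ] 0.17443675849317689 [-0.4945 -0.3238 -0.2009]
-- 5 [ 0.3452 -0.3191  0.1199] 5.323987958565901
([0.04, -0.77, -0.1], [-0.0, -0.0, 0.0])
([0.04, -0.78, -0.1], [-0.0, -0.0, 0.0])
([0.03, -0.77, -0.1], [-0.0, -0.0, 0.0])
([0.04, -0.78, -0.09], [-0.0, -0.0, 0.0])
([0.04, -0.77, -0.1], [-0.001, -0.0, 0.0])
-- 3 [ 0.3451 -0.3191  0.0219] 5.323987958565901
([0.82, -0.0, -0.0], [0.0, -0.0, 0.0])
([0.81, -0.0, -0.0], [0.0, -0.0, 0.0])
([0.82, -0.0, -0.0], [0.0, -0.0, 0.0])
```

View pics/f2.png

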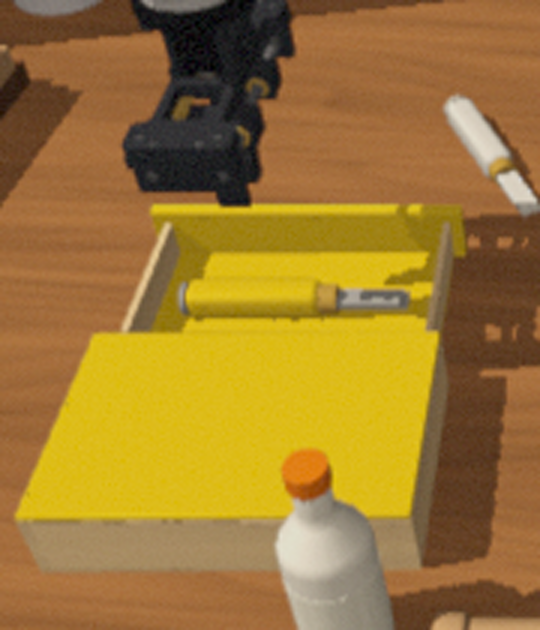

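Yellow chisel lies flat in the yellow drawer (crop 185–410, row 298). Now behind the yellow knob with shut fingers.

jog_arm([
  {"dp": [0.04, -0.77, -0.1], "angular": [0, 0, 0], "gripper": 1},
  {"dp": [0.04, -0.78, -0.1], "angular": [0, 0, 0], "gripper": 1},
  {"dp": [0.04, -0.77, -0.1], "angular": [0, 0, 0], "gripper": 1},
  {"dp": [0.04, -0.78, -0.1], "angular": [0, 0, 0], "gripper": 1},
  {"dp": [0.04, -0.77, -0.1], "angular": [0, 0, 0], "gripper": 1},
])

```text
time: 22.37
tcp_pos: [0.3435, -0.3179, 0.1183]
orientation: [1.143, 1.254, -1.141]
wrist_force: [-0.1, -0.9, -0.4]
finger_gap: 0.009
```

jog_arm([
  {"dp": [0, 0, 0], "angular": [0, 0, 0], "gripper": 1},
  {"dp": [0, 0, 0], "angular": [0, 0, 0], "gripper": 1},
  {"dp": [0.8, 0, 0], "angular": [0, 0, 0], "gripper": 1},
  {"dp": [0.8, 0, 0], "angular": [0, 0, 0], "gripper": 1},
  {"dp": [0.7, 0, 0], "angular": [0, 0, 0], "gripper": 1},
])

```text
time: 22.78
tcp_pos: [0.3461, -0.3186, 0.0259]
orientation: [1.141, 1.252, -1.141]
wrist_force: [-0.1, -0.0, -0.8]
finger_gap: 0.005
```

```bash
python3 - <<'E'
from h import *
im=optics.capture("scene");crop("scene",im,90,90,270,300,3,"f3")
im=optics.capture("top");crop("top",im,360,120,480,270,4,"f4")
o,p,R=state();print(p,yaw(R),R[:,0],o['finger_gap'],o['wrist_force'])
E
```

```text
[ 0.3448 -0.3169  0.0242] 5.271036244563835 [-0.0043  0.0068 -1.    ] 0.0022524048778922215 [-0.1272  0.5983 -0.3813]
```

View pics/f3.png

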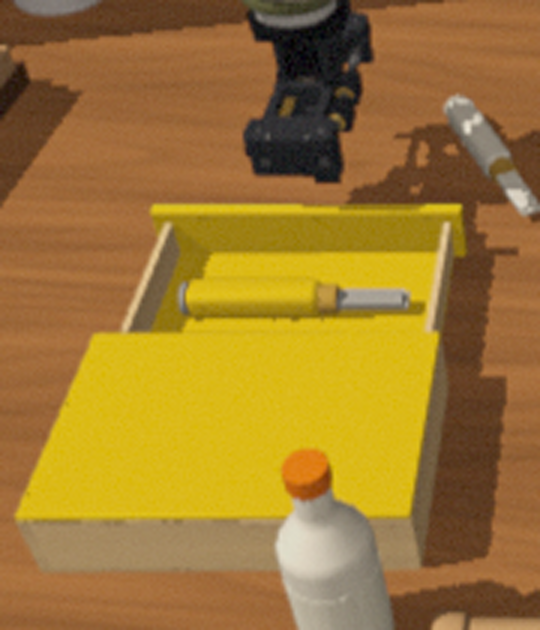

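View pics/f4.png

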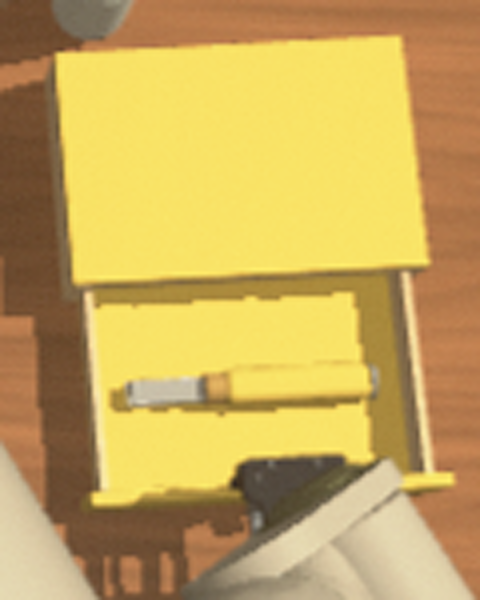

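jog_arm([
  {"dp": [0, 0.4, 0], "angular": [0, 0, 0], "gripper": 1},
  {"dp": [0, 0.4, 0], "angular": [0, 0, 0], "gripper": 1},
  {"dp": [0, 0.15, 0], "angular": [0, 0, 0], "gripper": 1},
  {"dp": [0, 0.1, 0], "angular": [0, 0, 0], "gripper": 1},
  {"dp": [0, 0.1, 0], "angular": [0, 0, 0], "gripper": 1},
])

```text
time: 23.3
tcp_pos: [0.3915, -0.3149, 0.0286]
orientation: [1.14, 1.251, -1.141]
wrist_force: [-2.7, -1.1, 4.0]
finger_gap: 0.005
```

jog_arm([
  {"dp": [0, 0.1, 0], "angular": [0, 0, 0], "gripper": 1},
  {"dp": [0, 0.1, 0], "angular": [0, 0, 0], "gripper": 1},
  {"dp": [0, 0.1, 0], "angular": [0, 0, 0], "gripper": 1},
  {"dp": [0, 0.1, 0], "angular": [0, 0, 0], "gripper": 1},
  {"dp": [0, 0.1, 0], "angular": [0, 0, 0], "gripper": 1},
])

```text
time: 23.72
tcp_pos: [0.4113, -0.313, 0.028]
orientation: [1.142, 1.251, -1.142]
wrist_force: [-3.9, -0.8, 4.0]
finger_gap: 0.008
```

jog_arm([
  {"dp": [0, -0.1, 0], "angular": [0, 0, 0], "gripper": 1},
  {"dp": [0.1, -0.1, 0], "angular": [0, 0, 0], "gripper": 1},
  {"dp": [0.1, 0, 0], "angular": [0, 0, 0], "gripper": 1},
  {"dp": [0, 0.1, 0], "angular": [0, 0, 0], "gripper": 1},
  {"dp": [0, 0.1, 0], "angular": [0, 0, 0], "gripper": 1},
])

```text
time: 24.13
tcp_pos: [0.4112, -0.3128, 0.0195]
orientation: [1.142, 1.252, -1.142]
wrist_force: [-3.5, -0.4, -1.0]
finger_gap: 0.001
```

jog_arm([
  {"dp": [0, 0.15, 0], "angular": [0, 0, 0], "gripper": 1},
  {"dp": [0, 0.15, 0], "angular": [0, 0, 0], "gripper": 1},
  {"dp": [0, 0.15, 0], "angular": [0, 0, 0], "gripper": 1},
  {"dp": [0, 0.15, 0], "angular": [0, 0, 0], "gripper": 1},
  {"dp": [0, 0.15, 0], "angular": [0, 0, 0], "gripper": 1},
])

```text
time: 24.55
tcp_pos: [0.4414, -0.3099, 0.0197]
orientation: [1.142, 1.252, -1.142]
wrist_force: [-4.2, -1.0, -3.4]
finger_gap: 0.002
```

```bash
python3 - <<'E'
from h import *
im=optics.capture("scene");crop("scene",im,90,90,270,300,3,"f5")
im=optics.capture("top");crop("top",im,360,120,480,270,4,"f6")
o,p,R=state();print(p,yaw(R),R[:,0],o['finger_gap'],o['wrist_force'])
E
```

```text
[ 0.4423 -0.3101  0.0201] 5.267020193239026 [ 0.0014 -0.0006 -1.    ] 0.008017195398042992 [-0.5873  0.3864  0.5848]
```

View pics/f5.png

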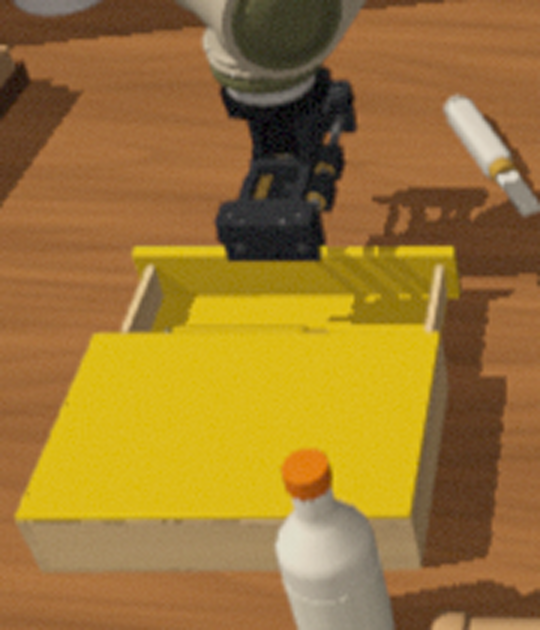

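View pics/f6.png

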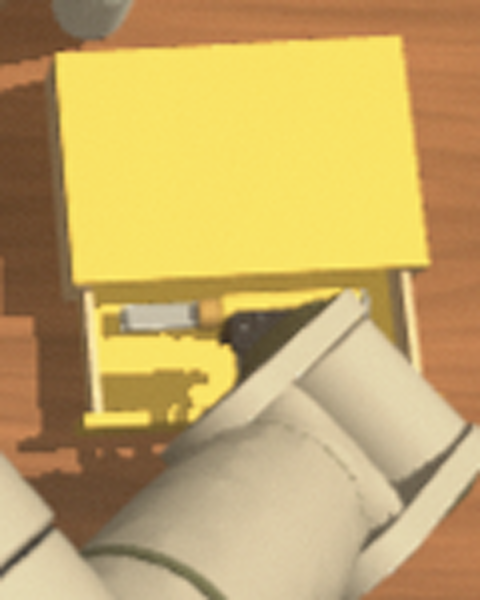

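jog_arm([
  {"dp": [0, 0.15, 0], "angular": [0, 0, 0], "gripper": 1},
  {"dp": [0, 0.2, 0], "angular": [0, 0, 0], "gripper": 1},
  {"dp": [0, 0.2, 0], "angular": [0, 0, 0], "gripper": 1},
  {"dp": [0, 0.2, 0], "angular": [0, 0, 0], "gripper": 1},
  {"dp": [0, 0.2, 0], "angular": [0, 0, 0], "gripper": 1},
])

```text
time: 25.07
tcp_pos: [0.4792, -0.3066, 0.0201]
orientation: [1.142, 1.252, -1.142]
wrist_force: [-4.9, -0.2, 0.5]
finger_gap: 0.0
```

jog_arm([
  {"dp": [0, 0.2, 0], "angular": [0, 0, 0], "gripper": 1},
  {"dp": [0, 0.2, 0], "angular": [0, 0, 0], "gripper": 1},
  {"dp": [0, 0.15, 0], "angular": [0, 0, 0], "gripper": 1},
  {"dp": [0, 0.1, 0], "angular": [0, 0, 0], "gripper": 1},
  {"dp": [0, 0.05, 0], "angular": [0, 0, 0], "gripper": 1},
])

```text
time: 25.48
tcp_pos: [0.5073, -0.304, 0.0201]
orientation: [1.142, 1.251, -1.141]
wrist_force: [-3.0, 1.1, 1.8]
finger_gap: 0.006
```

jog_arm([
  {"dp": [0, 0.05, 0], "angular": [0, 0, 0], "gripper": 1},
  {"dp": [0, 0.05, 0], "angular": [0, 0, 0], "gripper": 1},
  {"dp": [0, 0.05, 0], "angular": [0, 0, 0], "gripper": 1},
  {"dp": [0, 0.05, 0], "angular": [0, 0, 0], "gripper": 1},
  {"dp": [0, 0.05, 0], "angular": [0, 0, 0], "gripper": 1},
])

```text
time: 25.9
tcp_pos: [0.5168, -0.3032, 0.02]
orientation: [1.142, 1.251, -1.142]
wrist_force: [-4.1, 2.5, 2.3]
finger_gap: 0.006
```

```bash
python3 - <<'E'
from h import *
im=optics.capture("scene");crop("scene",im,90,90,270,300,3,"f7")
im=optics.capture("top");crop("top",im,360,120,480,270,4,"f8")
o,p,R=state();print(p,yaw(R),R[:,0],o['finger_gap'],o['wrist_force'])
E
```

```text
[ 0.5171 -0.3033  0.02  ] 5.235509397706153 [ 0.0007 -0.0003 -1.    ] 0.006671869538717484 [-0.8549  0.3665  0.5738]
```

View pics/f7.png

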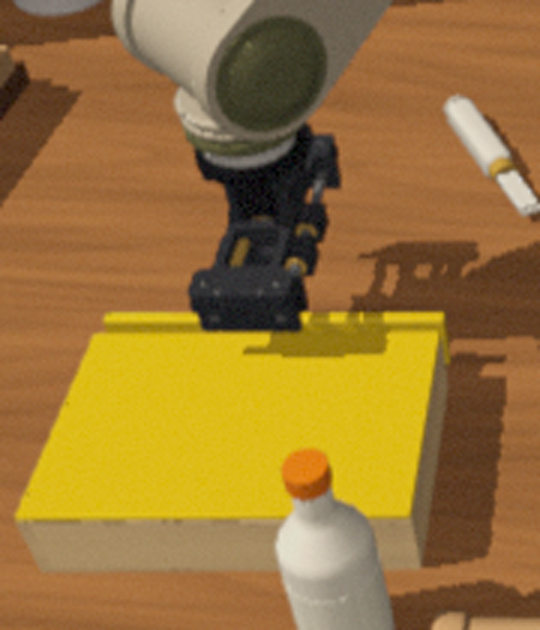

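View pics/f8.png

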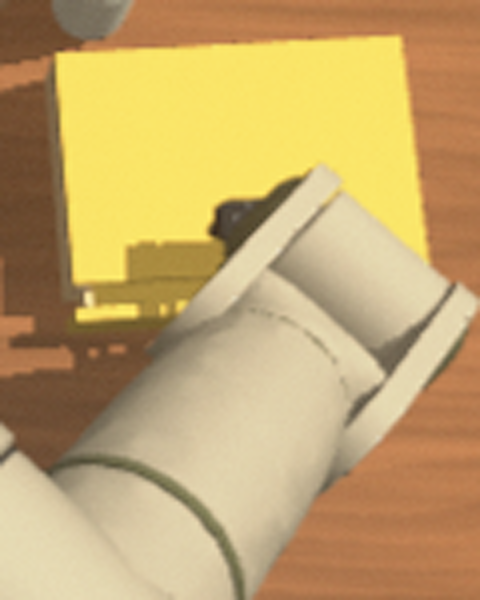

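About 10 mm gap remains (top crop left edge: panel at rows 305–330 vs box 285). Pushing slowly on.

jog_arm([
  {"dp": [0, 0.05, 0], "angular": [0, 0, 0], "gripper": 1},
  {"dp": [0, 0.05, 0], "angular": [0, 0, 0], "gripper": 1},
  {"dp": [0, 0.05, 0], "angular": [0, 0, 0], "gripper": 1},
  {"dp": [0, 0.04, 0], "angular": [0, 0, 0], "gripper": 1},
  {"dp": [0, 0, 0], "angular": [0, 0, 0], "gripper": 1},
])

```text
time: 26.42
tcp_pos: [0.5247, -0.3026, 0.02]
orientation: [1.142, 1.25, -1.141]
wrist_force: [-1.8, 1.5, 1.3]
finger_gap: 0.008
```

jog_arm([
  {"dp": [0, 0.03, 0], "angular": [0, 0, 0], "gripper": 1},
  {"dp": [0, 0.03, 0], "angular": [0, 0, 0], "gripper": 1},
  {"dp": [0, 0.03, 0], "angular": [0, 0, 0], "gripper": 1},
  {"dp": [0, 0, 0], "angular": [0, 0, 0], "gripper": 1},
  {"dp": [0, 0, 0], "angular": [0, 0, 0], "gripper": 1},
])

```text
time: 26.83
tcp_pos: [0.5281, -0.3023, 0.0199]
orientation: [1.142, 1.25, -1.141]
wrist_force: [-1.9, 0.9, 0.8]
finger_gap: 0.006
```

jog_arm([
  {"dp": [0, 0.03, 0], "angular": [0, 0, 0], "gripper": 1},
  {"dp": [0, 0.03, 0], "angular": [0, 0, 0], "gripper": 1},
  {"dp": [0, 0.02, 0], "angular": [0, 0, 0], "gripper": 1},
  {"dp": [0, 0, 0], "angular": [0, 0, 0], "gripper": 1},
  {"dp": [0, 0, 0], "angular": [0, 0, 0], "gripper": 1},
])

```text
time: 27.25
tcp_pos: [0.5312, -0.302, 0.0199]
orientation: [1.142, 1.251, -1.141]
wrist_force: [-1.8, 0.3, 1.4]
finger_gap: 0.008
```

jog_arm([
  {"dp": [0, 0.03, 0], "angular": [0, 0, 0], "gripper": 1},
  {"dp": [0, 0.03, 0], "angular": [0, 0, 0], "gripper": 1},
  {"dp": [0, 0.03, 0], "angular": [0, 0, 0], "gripper": 1},
  {"dp": [0, 0, 0], "angular": [0, 0, 0], "gripper": 1},
  {"dp": [0, 0, 0], "angular": [0, 0, 0], "gripper": 1},
])

```text
time: 27.67
tcp_pos: [0.5327, -0.3018, 0.0199]
orientation: [1.14, 1.256, -1.144]
wrist_force: [-15.2, 0.3, 7.8]
finger_gap: -0.0
```

```bash
python3 - <<'E'
from h import *
im=optics.capture("scene");crop("scene",im,110,170,260,240,5,"f9")
o,p,R=state();print(p,yaw(R),R[:,0],o['finger_gap'],o['wrist_force'])
E
```

```text
[ 0.5327 -0.3018  0.0199] 5.245877504008402 [-0.0049  0.0011 -1.    ] 0.008363749227302281 [-15.6506   0.3742   7.6792]
```

View pics/f9.png

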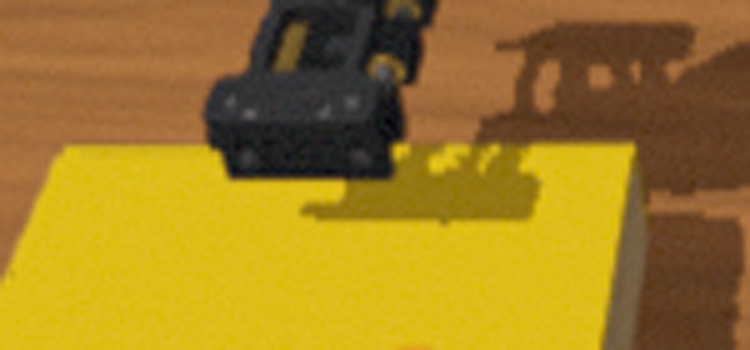

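15 N at the stop and the front panel vanished behind the box top: yellow is shut. Backing off, then across to the blue knob.

jog_arm([
  {"dp": [0, -0.1, 0], "angular": [0, 0, 0], "gripper": 1},
  {"dp": [0, -0.4, 0], "angular": [0, 0, 0], "gripper": 1},
  {"dp": [-0.5, -0.7, 0], "angular": [0, 0, 0], "gripper": 1},
  {"dp": [-0.9, 0, 0], "angular": [0, 0, 0], "gripper": 1},
  {"dp": [-0.9, 0, 0], "angular": [0, 0, 0], "gripper": 1},
])

```text
time: 28.13
tcp_pos: [0.4858, -0.3058, 0.1124]
orientation: [1.143, 1.252, -1.143]
wrist_force: [0.1, -0.5, 0.6]
finger_gap: 0.003
```

jog_arm([
  {"dp": [0, 0, 0], "angular": [0, 0, 0], "gripper": 1},
  {"dp": [0, 0, 0], "angular": [0, 0, 0], "gripper": 1},
  {"dp": [0, 0, 0], "angular": [0, 0, 0], "gripper": 1},
  {"dp": [0, 0, 0], "angular": [0, 0, 0], "gripper": 1},
  {"dp": [0, 0, 0], "angular": [0, 0, 0], "gripper": 1},
])

```text
time: 28.55
tcp_pos: [0.4866, -0.3056, 0.1105]
orientation: [1.142, 1.253, -1.142]
wrist_force: [-0.5, -0.2, -0.7]
finger_gap: 0.003
```

```bash
python3 - <<'E'
from h import *
o,p,R=state();print(p,yaw(R),R[:,0],o['finger_gap'],o['wrist_force'])
im=optics.capture("top");crop("top",im,360,120,480,270,4,"f10");crop("top",im,140,120,260,260,4,"g0")
plan([((.311,.3335,.12),-2.2,20)],p,R)
E
```

```text
[ 0.4866 -0.3056  0.1105] 5.2399655806138155 [-0.0016  0.0016 -1.    ] 0.002835884581155894 [-0.5168 -0.2442 -0.7362]
-- 20 [0.3112 0.3336 0.1198] -2.2301731145671555
([-0.01, -0.15, -0.82], [0.004, -0.0, 0.0])
([-0.01, -0.15, -0.81], [0.004, -0.0, 0.0])
([-0.01, -0.15, -0.81], [0.004, -0.0, 0.0])
([-0.01, -0.16, -0.82], [0.004, -0.0, 0.0])
([-0.01, -0.17, -0.81], [0.004, -0.0, 0.0])
([-0.01, -0.17, -0.81], [0.004, -0.0, 0.0])
([-0.01, -0.18, -0.81], [0.004, -0.0, 0.0])
([-0.01, -0.18, -0.81], [0.004, -0.0, 0.0])
([-0.01, -0.18, -0.8], [0.004, -0.0, 0.0])
([-0.01, -0.2, -0.81], [0.004, -0.0, 0.0])
([-0.01, -0.19, -0.81], [0.004, -0.0, 0.0])
([-0.01, -0.2, -0.8], [0.004, -0.0, 0.0])
([-0.01, -0.21, -0.8], [0.004, -0.0, 0.0])
([-0.01, -0.21, -0.8], [0.004, -0.0, 0.0])
([-0.01, -0.22, -0.8], [0.004, -0.0, 0.0])
([-0.01, -0.22, -0.8], [0.005, -0.0, 0.0])
([-0.01, -0.23, -0.8], [0.004, -0.0, 0.0])
([-0.01, -0.23, -0.79], [0.005, -0.0, 0.0])
([-0.01, -0.24, -0.79], [0.004, -0.0, 0.001])
([-0.01, -0.24, -0.8], [0.005, -0.001, 0.0])
```

View pics/f10.png

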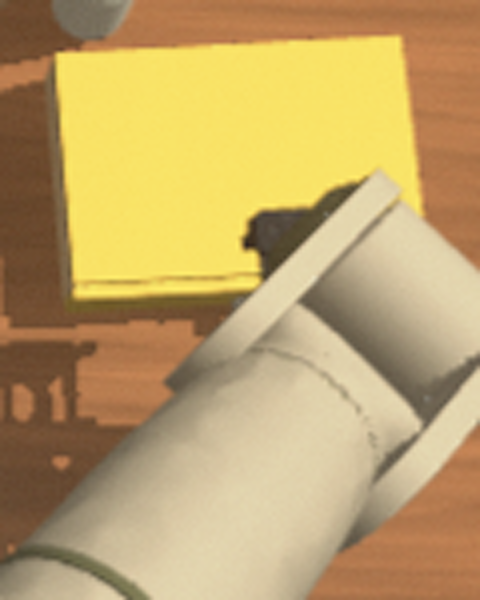

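View pics/g0.png

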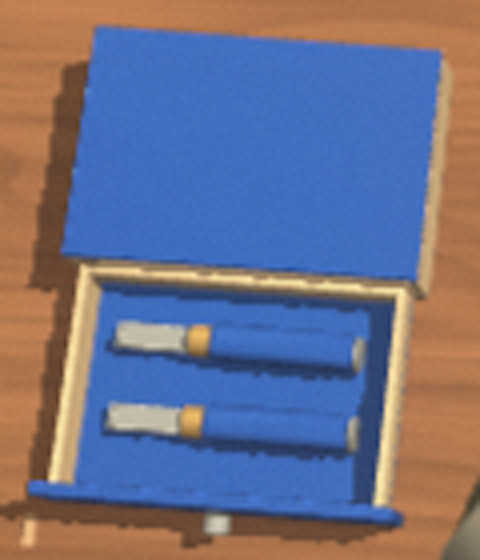

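Yellow front sits flush against its box; both blue chisels lie inside the blue drawer, knob at crop (217,525). Crossing over.

jog_arm([
  {"dp": [-0.01, -0.15, -0.82], "angular": [0.004, 0, 0], "gripper": 1},
  {"dp": [-0.01, -0.15, -0.81], "angular": [0.004, 0, 0], "gripper": 1},
  {"dp": [-0.01, -0.15, -0.81], "angular": [0.004, 0, 0], "gripper": 1},
  {"dp": [-0.01, -0.16, -0.82], "angular": [0.004, 0, 0], "gripper": 1},
  {"dp": [-0.01, -0.17, -0.81], "angular": [0.004, 0, 0], "gripper": 1},
])

```text
time: 29.02
tcp_pos: [0.4421, -0.1446, 0.1133]
orientation: [1.165, 1.238, -1.166]
wrist_force: [0.0, 1.0, -0.6]
finger_gap: 0.006
```

jog_arm([
  {"dp": [-0.01, -0.17, -0.81], "angular": [0.004, 0, 0], "gripper": 1},
  {"dp": [-0.01, -0.18, -0.81], "angular": [0.004, 0, 0], "gripper": 1},
  {"dp": [-0.01, -0.18, -0.81], "angular": [0.004, 0, 0], "gripper": 1},
  {"dp": [-0.01, -0.18, -0.8], "angular": [0.004, 0, 0], "gripper": 1},
  {"dp": [-0.01, -0.2, -0.81], "angular": [0.004, 0, 0], "gripper": 1},
])

```text
time: 29.43
tcp_pos: [0.3981, 0.0149, 0.1156]
orientation: [1.189, 1.223, -1.189]
wrist_force: [1.1, 0.1, 0.2]
finger_gap: 0.004
```

jog_arm([
  {"dp": [-0.01, -0.2, -0.81], "angular": [0.004, 0, 0], "gripper": 1},
  {"dp": [-0.01, -0.2, -0.8], "angular": [0.004, 0, 0], "gripper": 1},
  {"dp": [-0.01, -0.21, -0.8], "angular": [0.004, 0, 0], "gripper": 1},
  {"dp": [-0.01, -0.21, -0.8], "angular": [0.004, 0, 0], "gripper": 1},
  {"dp": [-0.01, -0.22, -0.8], "angular": [0.004, 0, 0], "gripper": 1},
])

```text
time: 29.85
tcp_pos: [0.3539, 0.1747, 0.1177]
orientation: [1.211, 1.208, -1.212]
wrist_force: [0.4, 0.1, -0.2]
finger_gap: 0.006
```

jog_arm([
  {"dp": [-0.01, -0.22, -0.8], "angular": [0.005, 0, 0], "gripper": 1},
  {"dp": [-0.01, -0.23, -0.8], "angular": [0.004, 0, 0], "gripper": 1},
  {"dp": [-0.01, -0.23, -0.79], "angular": [0.005, 0, 0], "gripper": 1},
  {"dp": [-0.01, -0.24, -0.79], "angular": [0.004, 0, 0], "gripper": 1},
  {"dp": [-0.01, -0.24, -0.8], "angular": [0.005, 0, 0], "gripper": 1},
])

```text
time: 30.27
tcp_pos: [0.3101, 0.3348, 0.1195]
orientation: [1.237, 1.191, -1.239]
wrist_force: [1.5, 0.7, 1.8]
finger_gap: 0.009
```

jog_arm([
  {"dp": [0, 0, 0], "angular": [0, 0, 0], "gripper": 1},
  {"dp": [0, 0, 0], "angular": [0, 0, 0], "gripper": 1},
  {"dp": [0, 0, 0], "angular": [0, 0, 0], "gripper": 1},
  {"dp": [0, 0, 0], "angular": [0, 0, 0], "gripper": 1},
  {"dp": [0, 0, 0], "angular": [0, 0, 0], "gripper": 1},
])

```text
time: 30.68
tcp_pos: [0.3115, 0.3324, 0.1198]
orientation: [1.239, 1.19, -1.239]
wrist_force: [-0.4, -0.6, 0.1]
finger_gap: 0.006
```

```bash
python3 - <<'E'
from h import *
im=optics.capture("top");crop("top",im,340,120,490,270,4,"g1");crop("top",im,130,180,260,280,5,"g2")
o,p,R=state();print(p,yaw(R),R[:,0],o['finger_gap'],o['wrist_force'])
plan([((.311,.3335,.02),-2.2,3)],p,R)
E
```

```text
[0.3115 0.3325 0.1199] -2.3229930988511165 [-0.0001 -0.0001 -1.    ] 0.004066214191527107 [ 0.4584 -0.0301 -0.0111]
-- 3 [0.3111 0.3333 0.0199] -2.232993099400694
([0.83, -0.0, -0.01], [-0.0, 0.0, 0.0])
([0.84, -0.01, -0.01], [-0.001, 0.0, 0.0])
([0.83, -0.0, -0.0], [-0.0, 0.0, 0.0])
```

View pics/g1.png

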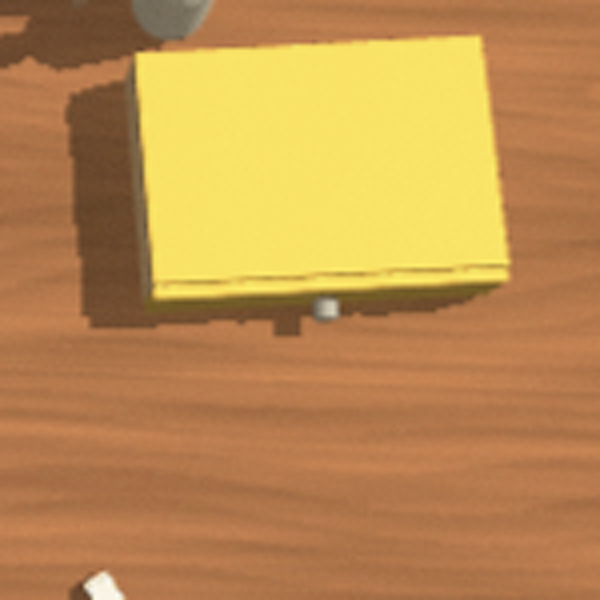

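Yellow is shut: a thin even seam between panel and top (crop rows 268–285). Now the blue push.

jog_arm([
  {"dp": [0.8, 0, 0], "angular": [0, 0, 0], "gripper": 1},
  {"dp": [0.8, 0, 0], "angular": [0, 0, 0], "gripper": 1},
  {"dp": [0.7, 0, 0], "angular": [0, 0, 0], "gripper": 1},
  {"dp": [0.2, 0, 0], "angular": [0, 0, 0], "gripper": 1},
  {"dp": [0, 0, 0], "angular": [0, 0, 0], "gripper": 1},
])

```text
time: 31.15
tcp_pos: [0.3106, 0.3323, 0.0187]
orientation: [1.236, 1.191, -1.242]
wrist_force: [0.0, -0.1, -0.8]
finger_gap: 0.003
```

jog_arm([
  {"dp": [0, 0.3, 0], "angular": [0, 0, 0], "gripper": 1},
  {"dp": [0, 0.4, 0], "angular": [0, 0, 0], "gripper": 1},
  {"dp": [0, 0.2, 0], "angular": [0, 0, 0], "gripper": 1},
  {"dp": [0, 0.1, 0], "angular": [0, 0, 0], "gripper": 1},
  {"dp": [0, 0.1, 0], "angular": [0, 0, 0], "gripper": 1},
])

```text
time: 31.57
tcp_pos: [0.3559, 0.3316, 0.0208]
orientation: [1.239, 1.19, -1.237]
wrist_force: [-4.2, 0.7, 3.1]
finger_gap: 0.005
```

jog_arm([
  {"dp": [0, 0.1, 0], "angular": [0, 0, 0], "gripper": 1},
  {"dp": [0, 0.1, 0], "angular": [0, 0, 0], "gripper": 1},
  {"dp": [0, 0.1, 0], "angular": [0, 0, 0], "gripper": 1},
  {"dp": [0, 0.1, 0], "angular": [0, 0, 0], "gripper": 1},
  {"dp": [0, 0.1, 0], "angular": [0, 0, 0], "gripper": 1},
])

```text
time: 31.98
tcp_pos: [0.3752, 0.3308, 0.02]
orientation: [1.238, 1.191, -1.238]
wrist_force: [-3.7, 0.9, 3.8]
finger_gap: 0.003
```

```bash
python3 - <<'E'
from h import *
im=optics.capture("scene");crop("scene",im,380,110,560,300,3,"g3")
o,p,R=state();print(p,yaw(R),R[:,0],o['finger_gap'],o['wrist_force'])
E
```

```text
[0.3761 0.3308 0.02  ] -2.240673613332795 [ 0.0008  0.0003 -1.    ] 0.005222798754573728 [-2.3655 -0.6409  1.5321]
```

View pics/g3.png

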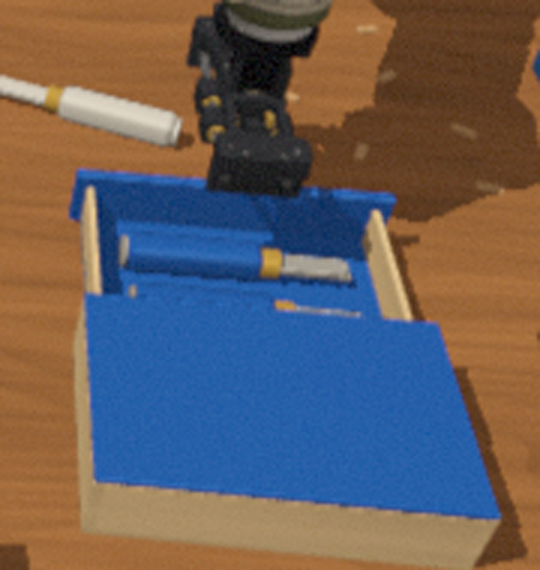

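The drawer moves with about 4 N and the chisels ride along. Continuing.

jog_arm([
  {"dp": [0, 0.15, 0], "angular": [0, 0, 0], "gripper": 1},
  {"dp": [0, 0.2, 0], "angular": [0, 0, 0], "gripper": 1},
  {"dp": [0, 0.2, 0], "angular": [0, 0, 0], "gripper": 1},
  {"dp": [0, 0.2, 0], "angular": [0, 0, 0], "gripper": 1},
  {"dp": [0, 0.2, 0], "angular": [0, 0, 0], "gripper": 1},
])

```text
time: 32.45
tcp_pos: [0.4131, 0.3294, 0.0198]
orientation: [1.237, 1.191, -1.239]
wrist_force: [-6.1, 2.5, 3.3]
finger_gap: 0.004
```

jog_arm([
  {"dp": [0, 0.2, 0], "angular": [0, 0, 0], "gripper": 1},
  {"dp": [0, 0.2, 0], "angular": [0, 0, 0], "gripper": 1},
  {"dp": [0, 0.2, 0], "angular": [0, 0, 0], "gripper": 1},
  {"dp": [0, 0.2, 0], "angular": [0, 0, 0], "gripper": 1},
  {"dp": [0, 0.2, 0], "angular": [0, 0, 0], "gripper": 1},
])

```text
time: 32.87
tcp_pos: [0.453, 0.328, 0.0198]
orientation: [1.238, 1.191, -1.238]
wrist_force: [-5.4, 3.4, 3.2]
finger_gap: 0.008
```

jog_arm([
  {"dp": [0, 0.2, 0], "angular": [0, 0, 0], "gripper": 1},
  {"dp": [0, 0.15, 0], "angular": [0, 0, 0], "gripper": 1},
  {"dp": [0, 0.15, 0], "angular": [0, 0, 0], "gripper": 1},
  {"dp": [0, 0.1, 0], "angular": [0, 0, 0], "gripper": 1},
  {"dp": [0, 0.05, 0], "angular": [0, 0, 0], "gripper": 1},
])

```text
time: 33.28
tcp_pos: [0.4793, 0.3268, 0.0197]
orientation: [1.238, 1.191, -1.238]
wrist_force: [-3.7, 2.3, 1.5]
finger_gap: 0.003
```

jog_arm([
  {"dp": [0, 0.05, 0], "angular": [0, 0, 0], "gripper": 1},
  {"dp": [0, 0.05, 0], "angular": [0, 0, 0], "gripper": 1},
  {"dp": [0, 0.05, 0], "angular": [0, 0, 0], "gripper": 1},
  {"dp": [0, 0.05, 0], "angular": [0, 0, 0], "gripper": 1},
  {"dp": [0, 0, 0], "angular": [0, 0, 0], "gripper": 1},
])

```text
time: 33.7
tcp_pos: [0.4873, 0.3262, 0.0198]
orientation: [1.238, 1.19, -1.238]
wrist_force: [-1.2, 0.8, 0.9]
finger_gap: 0.006
```

```bash
python3 - <<'E'
from h import *
im=optics.capture("scene");crop("scene",im,390,180,550,240,5,"g4")
o,p,R=state();print(p,yaw(R),R[:,0],o['finger_gap'],o['wrist_force'])
E
```

```text
[0.4872 0.3262 0.0198] -2.237856564724967 [ 0.0004 -0.0003 -1.    ] 0.005455266599375078 [-1.7873  0.8892 -0.8006]
```

View pics/g4.png

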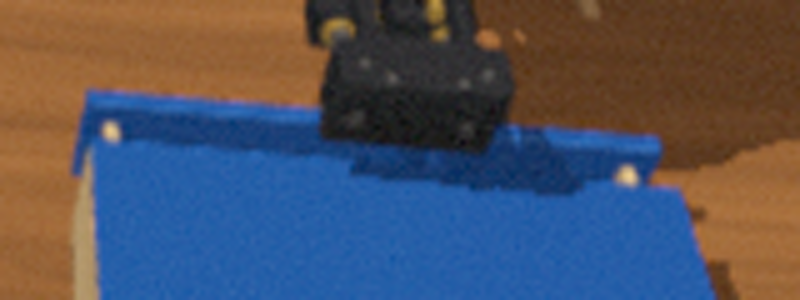

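jog_arm([
  {"dp": [0, 0.06, 0], "angular": [0, 0, 0], "gripper": 1},
  {"dp": [0, 0.06, 0], "angular": [0, 0, 0], "gripper": 1},
  {"dp": [0, 0.06, 0], "angular": [0, 0, 0], "gripper": 1},
  {"dp": [0, 0.06, 0], "angular": [0, 0, 0], "gripper": 1},
  {"dp": [0, 0.04, 0], "angular": [0, 0, 0], "gripper": 1},
])

```text
time: 34.17
tcp_pos: [0.4985, 0.3258, 0.0198]
orientation: [1.238, 1.19, -1.238]
wrist_force: [-4.3, 0.6, 0.9]
finger_gap: 0.005
```

jog_arm([
  {"dp": [0, 0.04, 0], "angular": [0, 0, 0], "gripper": 1},
  {"dp": [0, 0.04, 0], "angular": [0, 0, 0], "gripper": 1},
  {"dp": [0, 0.04, 0], "angular": [0, 0, 0], "gripper": 1},
  {"dp": [0, 0.03, 0], "angular": [0, 0, 0], "gripper": 1},
  {"dp": [0, 0, 0], "angular": [0, 0, 0], "gripper": 1},
])

```text
time: 34.58
tcp_pos: [0.5045, 0.3256, 0.0199]
orientation: [1.238, 1.19, -1.238]
wrist_force: [-2.7, 0.2, -0.5]
finger_gap: 0.008
```

jog_arm([
  {"dp": [0, 0.03, 0], "angular": [0, 0, 0], "gripper": 1},
  {"dp": [0, 0.03, 0], "angular": [0, 0, 0], "gripper": 1},
  {"dp": [0, 0.03, 0], "angular": [0, 0, 0], "gripper": 1},
  {"dp": [0, 0, 0], "angular": [0, 0, 0], "gripper": 1},
  {"dp": [0, 0, 0], "angular": [0, 0, 0], "gripper": 1},
])

```text
time: 35.0
tcp_pos: [0.508, 0.3255, 0.0199]
orientation: [1.238, 1.19, -1.238]
wrist_force: [-1.8, 0.7, -0.8]
finger_gap: 0.006
```

jog_arm([
  {"dp": [0, 0.03, 0], "angular": [0, 0, 0], "gripper": 1},
  {"dp": [0, 0.03, 0], "angular": [0, 0, 0], "gripper": 1},
  {"dp": [0, 0.03, 0], "angular": [0, 0, 0], "gripper": 1},
  {"dp": [0, 0, 0], "angular": [0, 0, 0], "gripper": 1},
  {"dp": [0, 0, 0], "angular": [0, 0, 0], "gripper": 1},
])

```text
time: 35.42
tcp_pos: [0.5116, 0.3254, 0.0199]
orientation: [1.238, 1.19, -1.238]
wrist_force: [-1.2, -0.5, -0.2]
finger_gap: 0.001
```

jog_arm([
  {"dp": [0, 0.03, 0], "angular": [0, 0, 0], "gripper": 1},
  {"dp": [0, 0.03, 0], "angular": [0, 0, 0], "gripper": 1},
  {"dp": [0, 0.03, 0], "angular": [0, 0, 0], "gripper": 1},
  {"dp": [0, 0, 0], "angular": [0, 0, 0], "gripper": 1},
  {"dp": [0, 0, 0], "angular": [0, 0, 0], "gripper": 1},
])

```text
time: 35.83
tcp_pos: [0.5127, 0.3254, 0.0198]
orientation: [1.234, 1.194, -1.242]
wrist_force: [-15.0, -0.0, 6.5]
finger_gap: 0.01
```

Stop reached at the predicted 0.513 m with 15 N. Backing off and rising clear.

jog_arm([
  {"dp": [0, -0.1, 0], "angular": [0, 0, 0], "gripper": 1},
  {"dp": [0, -0.4, 0], "angular": [0, 0, 0], "gripper": 1},
  {"dp": [-0.5, -0.7, 0], "angular": [0, 0, 0], "gripper": 1},
  {"dp": [-0.9, -0.5, 0], "angular": [0, 0, 0], "gripper": 1},
  {"dp": [-0.9, -0.5, 0], "angular": [0, 0, 0], "gripper": 1},
])

```text
time: 36.25
tcp_pos: [0.4261, 0.3285, 0.1126]
orientation: [1.238, 1.19, -1.238]
wrist_force: [0.4, 0.8, 0.7]
finger_gap: 0.005
```

jog_arm([
  {"dp": [-0.5, -0.5, -0.8], "angular": [0, 0, 0], "gripper": 1},
  {"dp": [-0.5, -0.5, -0.8], "angular": [0, 0, 0], "gripper": 1},
  {"dp": [-0.5, -0.5, -0.8], "angular": [0, 0, 0], "gripper": 1},
  {"dp": [-0.5, -0.3, -0.8], "angular": [0, 0, 0], "gripper": 1},
  {"dp": [0, 0, 0], "angular": [0, 0, 0], "gripper": 1},
])

```text
time: 36.67
tcp_pos: [0.3605, 0.4623, 0.1951]
orientation: [1.243, 1.193, -1.226]
wrist_force: [-0.1, 0.3, -0.4]
finger_gap: 0.006
```

jog_arm([
  {"dp": [0, 0, 0], "angular": [0, 0, 0], "gripper": 1},
  {"dp": [0, 0, 0], "angular": [0, 0, 0], "gripper": 1},
  {"dp": [0, 0, 0], "angular": [0, 0, 0], "gripper": 1},
  {"dp": [0, 0, 0], "angular": [0, 0, 0], "gripper": 1},
  {"dp": [0, 0, 0], "angular": [0, 0, 0], "gripper": 1},
])

```text
time: 37.08
tcp_pos: [0.362, 0.4562, 0.19]
orientation: [1.238, 1.19, -1.24]
wrist_force: [-0.9, -0.5, -0.5]
finger_gap: 0.005
```

```bash
python3 - <<'E'
from h import *
im=optics.capture("top");cv2.imwrite("pics/z1.png",im);crop("top",im,140,110,480,260,2.3,"z2")
im=optics.capture("scene");cv2.imwrite("pics/z3.png",im)
o,p,R=state();print(p,o['qd'],o['wrist_force'],o['time'])
E
```

```text
[0.3618 0.4565 0.1903] [ 0.0064 -0.0004 -0.003  -0.0007  0.0027  0.0004] [ 0.5231 -0.7107 -0.2575] 37.1833
```

View pics/z2.png

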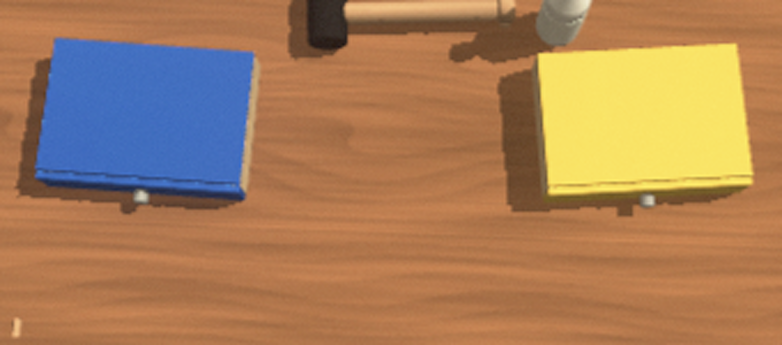

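View pics/z3.png

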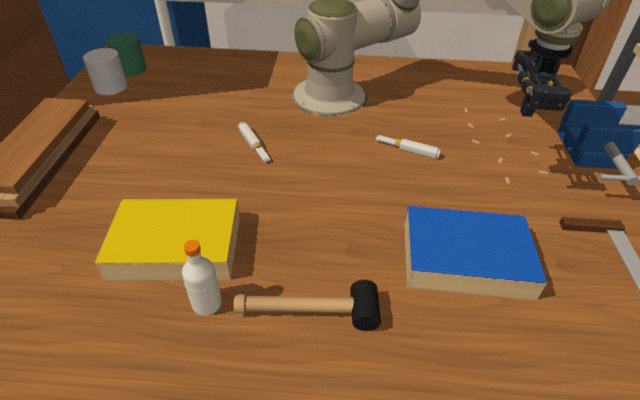

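Both drawers show a thin, even seam and the same knob stand-out. Mallet (365,305) and bottle (205,285) are at their first pixels, and the robot is clear with no wrist force.

```bash
python3 -c "
from bench import ctrl; print(ctrl.close_job())"
```

```text
the job is handed in; nothing more can be done
None
```

The job is done and handed in at about 37 s of the 72 s allowed. Both blue-handled chisels are in the blue drawer, the yellow-handled one is in the yellow drawer, and both drawers are shut. Each chisel was lowered until the wrist felt the drawer floor (5–9 N) before I let go. Each drawer was pushed slowly by its knob until it hit its stop at about 15 N.

- **Drawers:** the last pictures show an even seam along both drawer fronts. The blue drawer stopped where I had predicted from the yellow one (0.513 m).
- **Chisels:** I last saw all three lying flat while the drawers were still open. They can't be seen now that the drawers are shut.
- **Bystanders:** the mallet, the glue bottle and the white look-alike chisels are where they were in the first picture.
- **Arm:** it is clear of everything, with no force on the wrist beyond noise.

No check failed. The yellow push first touched its knob too high, with the fingertip at the knob's centre. I backed off, lowered the fingers 8 mm and carried on.

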